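# Clear the dye daubers, load the heel blocks and stack the parts trays

## Robot

A 6-joint arm with a two-finger parallel gripper is mounted at the origin on the work surface. World frame = base frame: x ahead of the robot, y to its left, z up, the work surface at z = 0. Lengths are in m, angles in rad, forces in N, time in s.
With the tool pointing down it reaches from about 0.425 to 0.95 m from the base axis. Payload 3.5 kg.
Tool frame: the origin (TCP) lies on the mounting face of the last link; the fingertips stand 173 mm ahead of it and the grasp point (between the pads) lies 155 mm ahead of it; z points along the fingers, x is the direction in which the jaws open and shut, and the axes are right-handed (so a half turn about z gives the same grasp; the last joint's range is limited). The gripper opens to 85 mm and grips with 20 to 120 N. Pads are 22 mm wide; open, the fingers measure 114 mm over their backs; the gripper's body (76 mm by 85 mm) begins 54 mm behind the grasp point. The pads swing forward as they close: fully open they stand 13 mm farther back than shut.
Start: joints at [0.957, 0.286, 1.577, -0, 1.279, -0.15], TCP at [0.302, 0.604, 0.405] pointing down, gripper open.
Joint ranges: [-2.77, 2.77], [-0.9, 2.22], [0.21, 2.48], [-1.53, 4.67], [0.24, 2.81], [-2.84, 2.84]. Speed limits (rad/s): [2.79, 2.79, 3.14, 3.14, 3.14, 3.14].

## Interface

Orientations are given as a unit quaternion [x, y, z, w].
In Python, from plant import get_state, read_camera, sign_off gives the robot as it stands.
- The arm moves only by the shell command python3 -m jog 'ROWS' [FORCE]. ROWS is JSON, a list of rows, each an object of numbers: "grip": the closure, from 0 (fully open) to 1 (shut); "x", "y", "z": the shift along the tool's x, y, z in mm; "rx", "ry", "rz": the turn, a rotation vector about the tool's x, y, z in degrees. A call has 1 to 8 rows; each row shifts and turns the commanded pose from where the row before left it, along the tool's axes as they then stand; what a row does not reach is not made up. A row lasts 1/12 s, in which the tool goes at most 41.7 mm and 7.16 degrees, less where a joint would pass 70% of its speed; a pose out of reach is approached as far as the arm can. A call with a gripper value outside its range is refused whole. The fingers move at their own pace and stop on an object; FORCE is the grip in N (left out, the last holds). Time passes only in rows, so rows that do not move let the fingers close. It gives the time, the measured TCP pose, the force and the opening at its end, in the units of the state.
- get_state(): the state, without advancing time (a new reading comes with each control period).
- read_camera(name): name is "scene" or "top" or "wrist"; returns a dict with "frame" (480x640x3 uint8, red, green, blue), "intrinsics" (3x3 intrinsics, pixels), "k1" (the pictures are not rectified: a ray, as slopes to the right and down, at radius r is drawn at 1 + k1 r^2 times it, then the intrinsics apply), "R" (3x3) and "t" (3): a world point X has camera coordinates R X + t. Camera axes: x right, y down, z forward; pixel columns grow to the right and rows downward; lengths in m; the calibration is good to about 2 mm. A picture is of the moment at which its call begins. There is no depth.
- sign_off(): hands the job in, once; it reports no verdict.
The state is a dict: "time": time; "qpos": joint angles; "dq": joint speeds; "joint_efforts": joint torques, N m; "eef_pos": TCP position; "tcp_rot": TCP orientation; "contact_force": force on the tool from outside, world axes, zero at the start; "wrist_torque": the same for the moment, N m; "opening": opening from 0.0 (shut) to 1.0 (fully open).
Only numpy, scipy, OpenCV 4.12 (cv2) and the standard library are available. Lean on these libraries where they do the work, as an engineer would, in place of code of your own. Each camera call takes 0.05 s, during which the arm holds its last target.

## Task

Put the edge-dyeing kit away: push each dauber that is drying in the base tray fully down into the bottle of its own colour and lay both heel blocks flat on the base tray's free floor. Only then stack the red tray on the base tray and after it the blue tray on the red one, each with all four corner pins fully home in the sockets below. Leave the glue jar, hammer and awl where they are.

Things in the scene. Friction and masses are not known exactly. Their poses are not given: they have to be found in the camera images.
- base_tray: bottom tray, plain wood, screwed to the bench; place and yaw vary. Floor 150 (x) x 200 (y) x 6 mm, walls 26 mm high; corner posts 24 mm square at x +-63, y +-88 mm, tops 70 mm above the bench, each with a 14 mm square socket, 16 deep. No handle. Origin: centre of its underside, z up.
- drying_block (a point): centre of the top of the drying block on the base tray's -x side: 23 (x) x 144 (y) mm, top 64 mm above the bench, centred on the base tray's x = -53 mm. Three 11 mm square holes at y = -50, 0, 50 mm, in which the daubers hang by their collars at the start. Axes as the base tray.
- free_floor (a point): centre of the base tray's free floor for the heel blocks, on the floor's top face (6 mm above the bench), at the base tray's x = 15 mm, y = 0. Free area between drying block and walls: 108 (x) x 186 (y) mm. Axes as the base tray.
- red_tray: loose 0.35 kg tray, red rims and handle, pale wood. Floor 150 (x) x 200 (y) x 6 mm, walls 26 mm high; posts 24 mm square at x +-63, y +-88 mm, tops 62 mm above origin, each with a 14 mm square socket, 16 deep. Steel pins under the same corners: 10 mm diameter, 12 long, round tips. Origin: centre of floor's underside, 12 mm above pin tips. Seated: origin 70 mm straight above the base tray's.
- blue_tray: loose 0.35 kg tray, blue rims and handle, pale wood. Floor 150 (x) x 200 (y) x 6 mm, walls 26 mm high; posts 24 mm square at x +-63, y +-88 mm, tops 62 mm above origin, each with a 14 mm square socket, 16 deep. Steel pins under the same corners: 10 mm diameter, 12 long, round tips. Origin: centre of floor's underside, 12 mm above pin tips. Seated: origin 62 mm straight above the red tray's.
- red_handle (a point): centre of the top edge of the red tray's upright board handle, in the middle of the tray, 50 mm above the tray's origin. The board is 60 mm along the tray's x, 14 mm thick along its y, stands 44 mm above the floor. The tray looks the same turned by half a turn.
- blue_handle (a point): centre of the top edge of the blue tray's upright board handle, in the middle of the tray, 50 mm above the tray's origin. The board is 60 mm along the tray's x, 14 mm thick along its y, stands 44 mm above the floor. The tray looks the same turned by half a turn.
- red_dauber: dauber, 110 mm, 40 g, upright in a hole of the drying block (tip 10 mm above the bench); may be absent. From the tip up: steel rod 6 mm diameter, 54 long, round tip; black collar 18 x 18 mm, 54 to 60 mm up; square red handle 14 x 14 mm, 60 to 110 mm up, sides along x, y. Origin: rod tip, z up. Fully down, collar on the bottle's neck: origin 21 mm above the bottle's.
- red_bottle: square red dye bottle fixed on the rack: body 42 x 42 mm to 55 mm height, white neck 26 x 26 mm to 75 mm, a square opening 11 x 11 mm straight down through both. Origin: centre of its underside, 8 mm above the bench; z up, axes as the rack. There even when its dauber is absent.
- red_mouth (a point): centre of the red bottle's mouth, at the top of its neck, 75 mm above its underside
- yellow_dauber: dauber, 110 mm, 40 g, upright in a hole of the drying block (tip 10 mm above the bench); may be absent. From the tip up: steel rod 6 mm diameter, 54 long, round tip; black collar 18 x 18 mm, 54 to 60 mm up; square yellow handle 14 x 14 mm, 60 to 110 mm up, sides along x, y. Origin: rod tip, z up. Fully down, collar on the bottle's neck: origin 21 mm above the bottle's.
- yellow_bottle: square yellow dye bottle fixed on the rack: body 42 x 42 mm to 55 mm height, white neck 26 x 26 mm to 75 mm, a square opening 11 x 11 mm straight down through both. Origin: centre of its underside, 8 mm above the bench; z up, axes as the rack. There even when its dauber is absent.
- yellow_mouth (a point): centre of the yellow bottle's mouth, at the top of its neck, 75 mm above its underside
- blue_dauber: dauber, 110 mm, 40 g, upright in a hole of the drying block (tip 10 mm above the bench); may be absent. From the tip up: steel rod 6 mm diameter, 54 long, round tip; black collar 18 x 18 mm, 54 to 60 mm up; square blue handle 14 x 14 mm, 60 to 110 mm up, sides along x, y. Origin: rod tip, z up. Fully down, collar on the bottle's neck: origin 21 mm above the bottle's.
- blue_bottle: square blue dye bottle fixed on the rack: body 42 x 42 mm to 55 mm height, white neck 26 x 26 mm to 75 mm, a square opening 11 x 11 mm straight down through both. Origin: centre of its underside, 8 mm above the bench; z up, axes as the rack. There even when its dauber is absent.
- blue_mouth (a point): centre of the blue bottle's mouth, at the top of its neck, 75 mm above its underside
- rack: bottle rack, brown board 64 (x) x 190 (y) x 8 mm fixed to the bench (place and yaw vary), carrying the three bottles in a row along its y, 60 mm apart, in an order that varies. Origin: centre of its underside, z up.
- heel1: D-shaped shoe heel block, brown wood with black rubber top, 66 (x) x 50 (y) x 28 mm, 90 g, loose on the bench, black side up. Straight parallel sides 50 mm apart in y, from x = -33 to 8 mm; the +x end (to x = 33 mm) is round. Origin: centre of its underside, z up.
- heel2: D-shaped shoe heel block, brown wood with black rubber top, 66 (x) x 50 (y) x 28 mm, 90 g, loose on the bench, black side up. Straight parallel sides 50 mm apart in y, from x = -33 to 8 mm; the +x end (to x = 33 mm) is round. Origin: centre of its underside, z up.
- glue_jar: bystander: amber glue jar with black lid, diameter 84 mm, 100 mm tall, 0.5 kg; origin at the centre of its underside
- hammer: bystander: hammer lying on the bench
- awl: bystander: awl with pale wooden handle lying on the bench
Mind the look-alikes: they are no part of the job. What is shaped like the yellow_dauber but brown, pink or turquoise is not meant.

How it is judged:
By the outcome, as a careful person would: the job done as asked, in the order asked, and still so for the second after the job is handed in, with the robot touching nothing.
Of red_dauber, yellow_dauber, blue_dauber only 2 to 3 are there at a start; the rules pass over those that are not, and their reading is None.
At some moment in a run one of red_tray, blue_tray may be knocked a few centimetres aside while the robot is not near it.
It also fails if it takes over 210 s, if anything falls off the work surface, if the arm or the gripper's body presses on something with over 40 N, if the wrist force passes 120 N, or if a joint passes its speed limit or range.

## Working session

There is one attempt and no reset: what is moved stays moved. The work goes in short steps, Python scripts to look and compute and a shell command to move; the robot and the scene stay as the last step left them, time stands still between calls to the robot, and variables do not carry over. Pictures are saved under pics/ and viewed, and the job is handed in when it is done.

```bash
mkdir -p pics; ls
python3 - <<'E'
from plant import get_state, read_camera
import cv2
print(get_state())
for n in ("scene","top","wrist"):
    c=read_camera(n); cv2.imwrite(f"pics/{n}0.png",c["frame"][:,:,::-1]); print(n,c["intrinsics"],c["k1"],c["R"],c["t"])
E
```

```text
pics
{'time': 0.0, 'qpos': array([ 9.56981152e-01,  2.87215097e-01,  1.57821419e+00, -6.30038502e-06,
        1.27860542e+00, -1.50008171e-01]), 'dq': array([ 0.00093694,  0.00128426,  0.00177054,  0.00048873, -0.00205607,
       -0.00055307]), 'joint_efforts': array([-1.03804326e-03, -4.05985236e+01, -2.92622226e+01, -1.59916167e-04,
        5.83714034e-03,  3.64060526e-06]), 'eef_pos': array([0.30179508, 0.60348903, 0.40329358]), 'tcp_rot': array([ 8.50691592e-01,  5.25663699e-01, -1.12179042e-03,  4.82181306e-04]), 'contact_force': array([0.13833657, 0.5858477 , 0.47040694]), 'wrist_torque': array([-0.05117447,  0.0178935 ,  0.0437851 ]), 'opening': 1.0007492911337175}
scene [[616.08678821   0.         309.43407693]
 [  0.         616.08678821 244.30310416]
 [  0.           0.           1.        ]] -0.04626888668463858 [[ 0.80184468  0.59746536  0.00895872]
 [ 0.35387267 -0.46273686 -0.81280301]
 [-0.48147611  0.65491202 -0.58246974]] [-0.44949545 -0.14839908  1.77975416]
top [[441.57214484   0.         316.74181805]
 [  0.         441.57214484 245.82523172]
 [  0.           0.           1.        ]] -0.06084080582330697 [[-2.80855557e-02 -9.99598538e-01 -3.73692345e-03]
 [-9.94633073e-01  2.83180693e-02 -9.95145025e-02]
 [ 9.95803736e-02  9.21947555e-04 -9.95029095e-01]] [-0.02804979  0.60988438  1.33558959]
wrist [[365.84743355   0.         312.84760065]
 [  0.         365.84743355 241.06434228]
 [  0.           0.           1.        ]] -0.020421027869792243 [[ 0.44760742  0.89422625 -0.00264963]
 [ 0.86259675 -0.43099026  0.26490421]
 [ 0.23574233 -0.12085865 -0.96427109]] [-0.67322215 -0.0335873   0.37945934]
```

View pics/scene0.png

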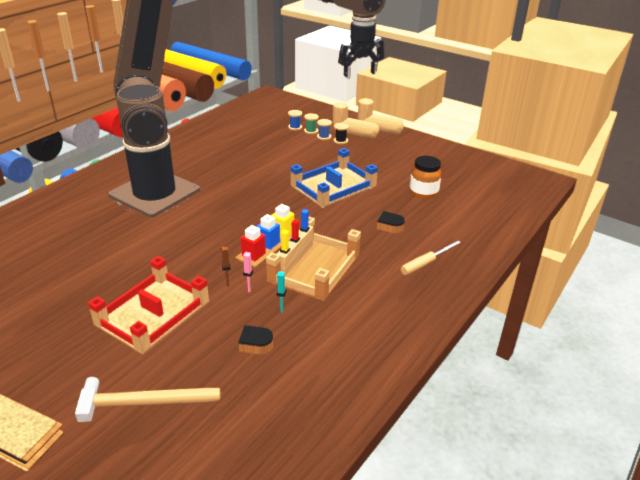

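View pics/top0.png

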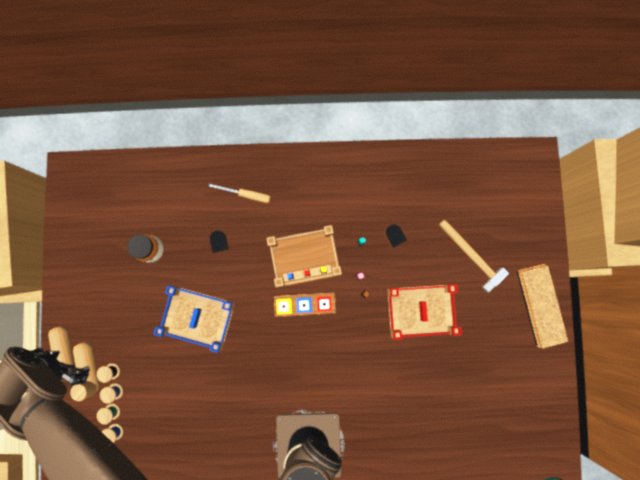

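View pics/wrist0.png

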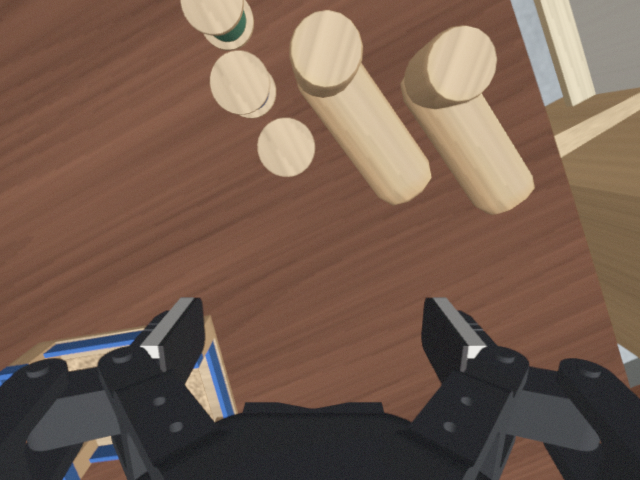

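```bash
cat > h.py <<'E'
import numpy as np, cv2
from scipy.spatial.transform import Rotation as Rn
from plant import get_state, read_camera
def ray(c,u,v):
    K=c["intrinsics"]; k=c["k1"]
    x=(u-K[0,2])/K[0,0]; y=(v-K[1,2])/K[1,1]
    rd=np.hypot(x,y); r=rd
    for _ in range(30): r=rd/(1+k*r*r)
    s=r/rd if rd>0 else 1
    d=c["R"].T@np.array([x*s,y*s,1]); o=-c["R"].T@c["t"]
    return o,d
def pt(c,u,v,z):
    o,d=ray(c,u,v); return o+d*(z-o[2])/d[2]
def proj(c,X):
    p=c["R"]@np.asarray(X)+c["t"]; x,y=p[0]/p[2],p[1]/p[2]; s=1+c["k1"]*(x*x+y*y)
    return np.array([c["intrinsics"][0,0]*x*s+c["intrinsics"][0,2],c["intrinsics"][1,1]*y*s+c["intrinsics"][1,2]])
def crop(c,u0,v0,w,h,s,fn):
    f=c["frame"][max(v0,0):v0+h,max(u0,0):u0+w,::-1]
    cv2.imwrite(fn,cv2.resize(f,None,fx=s,fy=s,interpolation=cv2.INTER_CUBIC))
# box/tray models: draw outline for checking
def Tz(x,y,yaw,z=0):
    return lambda p: np.array([x+np.cos(yaw)*p[0]-np.sin(yaw)*p[1], y+np.sin(yaw)*p[0]+np.cos(yaw)*p[1], z+p[2]])
def go(x,y,yaw,z=None,tipz=None,graspz=None):
    """yaw: world direction angle of tool x (jaw axis), rad; tool down. prints delta in tool frame."""
    s=get_state(); R=Rn.from_quat(s["tcp_rot"]); p=s["eef_pos"]
    if tipz is not None: z=tipz+.173
    if graspz is not None: z=graspz+.155
    best=None
    for k in (0,np.pi):
        a=yaw+k
        M=np.array([[np.cos(a),np.sin(a),0],[np.sin(a),-np.cos(a),0],[0,0,-1]]).T
        M=np.array([[np.cos(a),np.sin(a),0],[np.sin(a),-np.cos(a),0],[0,0,-1]])
        T=Rn.from_matrix(M)
        rv=(R.inv()*T).as_rotvec(degrees=True)
        q6=s["qpos"][5]+0
        if best is None or np.linalg.norm(rv)<np.linalg.norm(best[1]): best=(T,rv)
    T,rv=best
    d=np.array([x,y,z])-p
    print("d tool now mm",(R.inv().apply(d)*1000).round(1),"| in target frame",(T.inv().apply(d)*1000).round(1),"| rot deg",rv.round(2), "q",s["qpos"].round(2))
def st():
    s=get_state(); R=Rn.from_quat(s["tcp_rot"]).as_matrix()
    print("t %.2f p %s jaw %.2f tilt %s open %.3f F %s"%(s["time"],(s["eef_pos"]*1000).round(1),np.degrees(np.arctan2(R[1,0],R[0,0])),R[:2,2].round(4),s["opening"],s["contact_force"].round(1)))
E
python3 - <<'E'
from h import *
c=read_camera("top")
crop(c,260,215,85,110,7,"pics/t_base.png")
crop(c,145,275,100,85,7,"pics/t_blue.png")
crop(c,340,215,130,130,6,"pics/t_red.png")
for n,u,v,z in [("base",304,257,.07),("red h",423,311,.05),("blue h",195,318,.05),("heelL",219,242,.028),("heelR",396,236,.028),("rack",304,304,.083)]: print(n,pt(c,u,v,z).round(3))
E
```

```text
base [ 0.572 -0.006  0.07 ]
red h [ 0.4  -0.36  0.05]
blue h [0.398 0.329 0.05 ]
heelL [0.63  0.259 0.028]
heelR [ 0.633 -0.293  0.028]
rack [ 0.433 -0.003  0.083]
```

View pics/t_base.png

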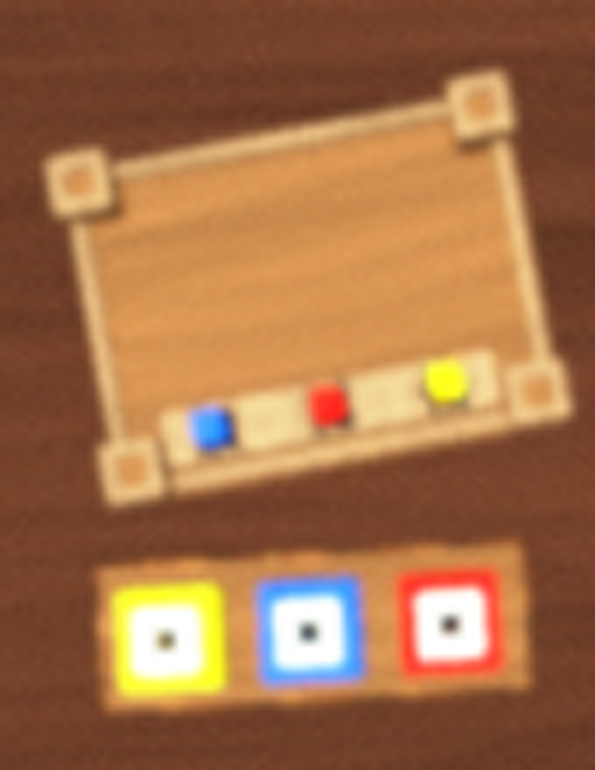

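View pics/t_red.png

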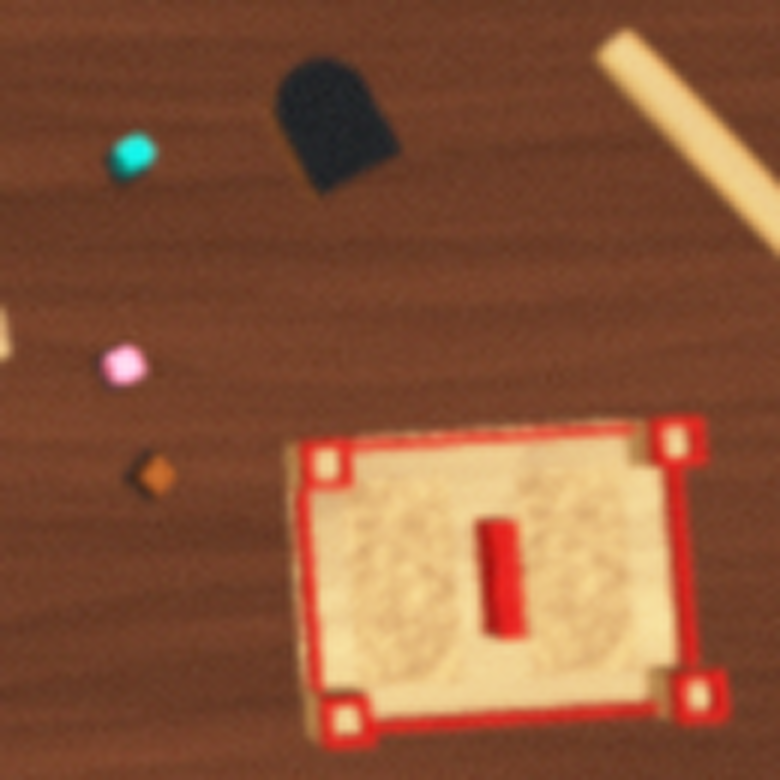

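View pics/t_blue.png

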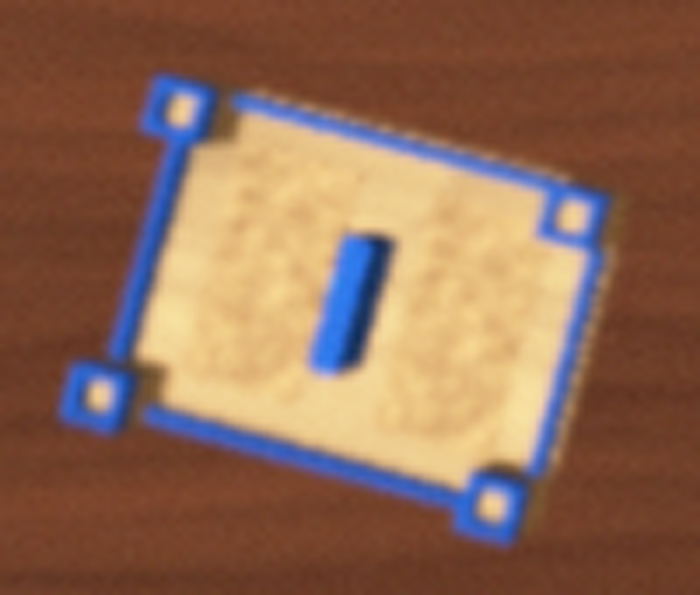

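```bash
cat >> h.py <<'E'
def fit2(model, meas):
    m=np.array(model)[:,:2]; w=np.array(meas)[:,:2]
    mc,wc=m.mean(0),w.mean(0); a=m-mc;b=w-wc
    yaw=np.arctan2((a[:,0]*b[:,1]-a[:,1]*b[:,0]).sum(),(a*b).sum())
    R=np.array([[np.cos(yaw),-np.sin(yaw)],[np.sin(yaw),np.cos(yaw)]])
    t=wc-R@mc
    res=(w-(m@R.T+t))*1000
    return t,yaw,res
E
cat > m1.py <<'E'
from h import *
c=read_camera("top")
P=[(63,88),(63,-88),(-63,88),(-63,-88)]; P=np.array(P)/1000
def do(n,off,s,px,z,model):
    w=[pt(c,off[0]+(u+.5)/s-.5,off[1]+(v+.5)/s-.5,z) for u,v in px]
    t,y,r=fit2(model,w); print(n,(t*1000).round(1),np.degrees(y).round(2),"res",r.round(1).tolist())
do("base",(260,215),7,[(80,184),(480,105),(131,468),(538,390)],.07,P)
do("red",(340,215),6,[(326,465),(678,442),(347,720),(700,695)],.062+.012,P)
do("blue",(145,275),7,[(181,111),(574,216),(99,397),(491,505)],.062+.012,P)
do("rack",(260,215),7,[(166,640),(308,632),(450,624)],.083,np.array([(0,60),(0,0),(0,-60)])/1000)
do("daub",(260,215),7,[(211,428),(327,405),(446,381)],.12,np.array([(-53,50),(-53,0),(-53,-50)])/1000)
E
python3 m1.py
```

```text
base [577.1  -4.7] 9.4 res [[-1.0, -0.5], [-0.5, 0.2], [0.9, 0.5], [0.5, -0.2]]
red [ 400.6 -360.9] 2.04 res [[-0.4, 0.2], [-0.7, 0.0], [0.6, -0.4], [0.6, 0.2]]
blue [398.6 329.4] -16.32 res [[-0.8, -0.5], [0.1, -0.2], [-0.1, -0.4], [0.8, 1.1]]
rack [430.4  -1.7] 1.63 res [[0.0, -0.3], [0.0, -0.0], [-0.0, 0.3]]
daub [576.3  -4.7] 9.7 res [[0.2, -1.0], [-0.1, 0.4], [-0.1, 0.6]]
```

Run:
```python
from h import *
c=read_camera("wrist"); s=get_state(); T=Rn.from_quat(s["tcp_rot"]).as_matrix()
print("cam pos tool",T.T@(-c["R"].T@c["t"]-s["eef_pos"]),"cam axes in tool (rows)",(c["R"]@T).round(3))
go(.50,-.01,np.radians(9.5),z=.40)
```

```text
cam pos tool [-0.00050555 -0.06783304  0.03065183] cam axes in tool (rows) [[ 1.     0.     0.001]
 [-0.     0.964 -0.265]
 [-0.001  0.265  0.964]]
d tool now mm [-460.2  451.7    4.6] | in target frame [ 94.2 637.9   4.2] | rot deg [2.000e-02 5.000e-02 5.393e+01] q [ 0.96  0.29  1.58  0.    1.28 -0.15]
```

```bash
python3 -m jog '[{"rz":6.74},{"rz":6.74},{"rz":6.74},{"rz":6.74},{"rz":6.74},{"rz":6.74},{"rz":6.74},{"rz":6.74}]'
python3 -m jog '[{"x":6,"y":40},{"x":6,"y":40},{"x":6,"y":40},{"x":6,"y":40},{"x":6,"y":40},{"x":6,"y":40},{"x":6,"y":40},{"x":6,"y":40}]'
python3 -m jog '[{"x":6,"y":40},{"x":6,"y":40},{"x":6,"y":40},{"x":6,"y":40},{"x":6,"y":40},{"x":6,"y":40},{"x":6,"y":40},{"x":6,"y":40}]'
python3 -m jog '[{"x":5,"y":37},{"x":0},{"x":0},{"x":0}]'
python3 - <<'E'
from h import *
st(); c=read_camera("wrist"); cv2.imwrite("pics/w1.png",c["frame"][:,:,::-1])
E
```

```text
t 0.30 p [301.8 603.6 404.2] jaw 63.43 tilt [-0.0005 -0.0007] open 1.000 F [-0.8 -0.8 -0.4]$[0]: bad value
$[0]: bad value
$[0]: bad value
$[0]: bad value
```

View pics/w1.png

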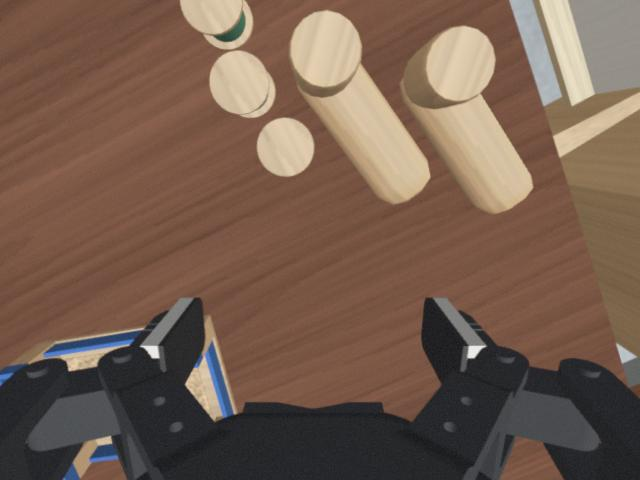

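```bash
python3 -m jog '[{"grip":0,"x":0,"y":0,"z":0,"rx":0,"ry":0,"rz":6.74}]'; python3 -m jog --help | head -20;  python3 -m jog '[{"grip":0,"rz":6.74}]'
```

```text
time: 0.43
eef_pos: [0.3019, 0.6037, 0.4046]
tcp_rot: [0.881, 0.474, -0.0, 0.0]
contact_force: [0.0, 0.1, 0.8]
opening: 1.003invalid input: not JSON, or not a number
$[0]: bad value
```

```bash
python3 -m jog '[{"grip":0,"x":0,"y":0,"z":0,"rx":0,"ry":0,"rz":6.74},{"grip":0,"x":0,"y":0,"z":0,"rx":0,"ry":0,"rz":6.74},{"grip":0,"x":0,"y":0,"z":0,"rx":0,"ry":0,"rz":6.74},{"grip":0,"x":0,"y":0,"z":0,"rx":0,"ry":0,"rz":6.74},{"grip":0,"x":0,"y":0,"z":0,"rx":0,"ry":0,"rz":6.74},{"grip":0,"x":0,"y":0,"z":0,"rx":0,"ry":0,"rz":6.74},{"grip":0,"x":0,"y":0,"z":0,"rx":0,"ry":0,"rz":6.74}]'
python3 -m jog '[{"grip":0,"x":6,"y":40,"z":0,"rx":0,"ry":0,"rz":0},{"grip":0,"x":6,"y":40,"z":0,"rx":0,"ry":0,"rz":0},{"grip":0,"x":6,"y":40,"z":0,"rx":0,"ry":0,"rz":0},{"grip":0,"x":6,"y":40,"z":0,"rx":0,"ry":0,"rz":0},{"grip":0,"x":6,"y":40,"z":0,"rx":0,"ry":0,"rz":0},{"grip":0,"x":6,"y":40,"z":0,"rx":0,"ry":0,"rz":0},{"grip":0,"x":6,"y":40,"z":0,"rx":0,"ry":0,"rz":0},{"grip":0,"x":6,"y":40,"z":0,"rx":0,"ry":0,"rz":0}]'
python3 -m jog '[{"grip":0,"x":6,"y":40,"z":0,"rx":0,"ry":0,"rz":0},{"grip":0,"x":6,"y":40,"z":0,"rx":0,"ry":0,"rz":0},{"grip":0,"x":6,"y":40,"z":0,"rx":0,"ry":0,"rz":0},{"grip":0,"x":6,"y":40,"z":0,"rx":0,"ry":0,"rz":0},{"grip":0,"x":6,"y":40,"z":0,"rx":0,"ry":0,"rz":0},{"grip":0,"x":6,"y":40,"z":0,"rx":0,"ry":0,"rz":0},{"grip":0,"x":6,"y":40,"z":0,"rx":0,"ry":0,"rz":0},{"grip":0,"x":6,"y":40,"z":0,"rx":0,"ry":0,"rz":0}]'
python3 -m jog '[{"grip":0,"x":5,"y":37,"z":0,"rx":0,"ry":0,"rz":0},{"grip":0,"x":0,"y":0,"z":0,"rx":0,"ry":0,"rz":0},{"grip":0,"x":0,"y":0,"z":0,"rx":0,"ry":0,"rz":0},{"grip":0,"x":0,"y":0,"z":0,"rx":0,"ry":0,"rz":0}]'
python3 - <<'E'
from h import *
st(); c=read_camera("wrist"); cv2.imwrite("pics/w1.png",c["frame"][:,:,::-1])
E
```

```text
time: 1.02
eef_pos: [0.3019, 0.6037, 0.4047]
tcp_rot: [0.997, 0.08, -0.0, 0.0]
contact_force: [1.0, 0.1, -0.7]
opening: 0.999
time: 1.68
eef_pos: [0.4021, 0.2942, 0.405]
tcp_rot: [0.997, 0.083, 0.0, -0.0]
contact_force: [0.1, 0.9, 0.6]
opening: 1.004
time: 2.35
eef_pos: [0.5024, -0.0137, 0.4051]
tcp_rot: [0.997, 0.083, 0.001, 0.0]
contact_force: [1.1, 0.7, -0.6]
opening: 0.998
time: 2.68
eef_pos: [0.5131, -0.0471, 0.4046]
tcp_rot: [0.997, 0.083, -0.0, -0.0]
contact_force: [0.2, 0.6, 0.4]
opening: 0.997
t 2.68 p [513.1 -47.1 404.6] jaw 9.48 tilt [-0.0006  0.0007] open 0.997 F [0.2 0.6 0.4]
```

View pics/w1.png

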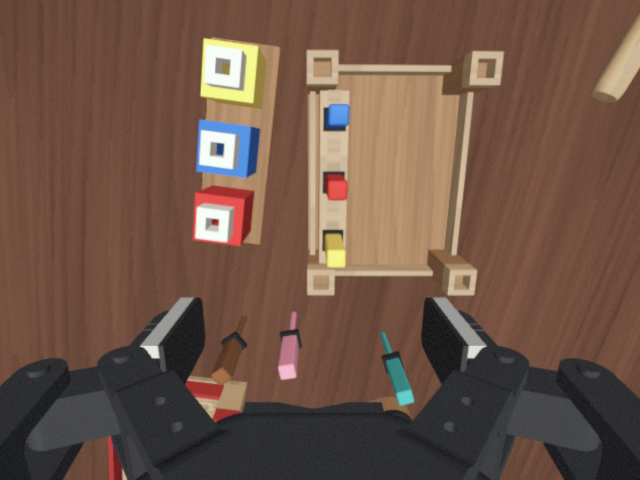

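Run:
```python
from h import *
c=read_camera("wrist")
crop(c,190,30,160,240,3,"pics/w1a.png")
crop(c,300,40,210,260,3,"pics/w1b.png")
```

```text
(no output)
```

View pics/w1a.png

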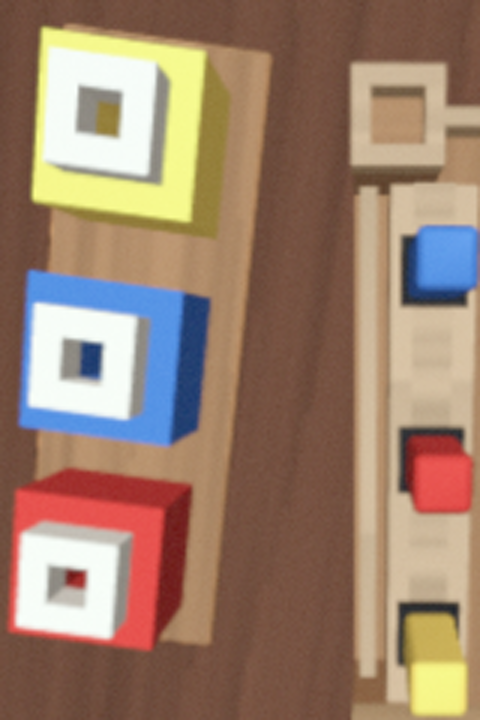

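View pics/w1b.png

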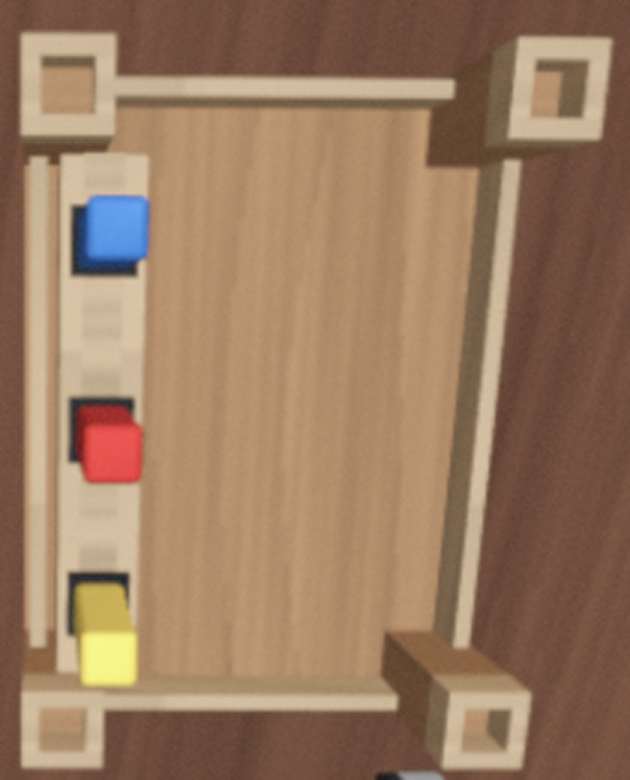

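```bash
cat > m2.py <<'E'
from h import *
c=read_camera("wrist")
P=np.array([(63,88),(63,-88),(-63,88),(-63,-88)])/1000
def do(n,off,s,px,z,model):
    w=[pt(c,off[0]+(u+.5)/s-.5,off[1]+(v+.5)/s-.5,z) for u,v in px]
    t,y,r=fit2(model,w); print(n,(t*1000).round(1),np.degrees(y).round(2),"res",r.round(1).tolist())
do("base",(300,40),3,[(559,88),(485,728),(68.5,84.5),(62.5,730)],.07,P)
do("rack",(190,30),3,[(99.5,112),(81.5,360.5),(69,583)],.083,np.array([(0,60),(0,0),(0,-60)])/1000)
do("daub",(300,40),3,[(117.5,229),(111,453),(109,658)],.12,np.array([(-53,50),(-53,0),(-53,-50)])/1000)
E
python3 m2.py
```

```text
base [575.5  -2.1] 9.47 res [[0.1, 0.0], [-0.3, 0.3], [0.2, 0.0], [0.0, -0.4]]
rack [428.8   1. ] 1.99 res [[0.2, -0.4], [-0.3, -0.2], [0.1, 0.5]]
daub [575.3  -1.9] 9.44 res [[0.2, -0.5], [-0.4, 0.1], [0.1, 0.3]]
```

```bash
python3 -m jog '[{"grip":0,"x":-20,"y":-27,"z":0,"rx":0,"ry":0,"rz":0},{"grip":0,"x":-20,"y":-27,"z":0,"rx":0,"ry":0,"rz":0},{"grip":0,"x":0,"y":0,"z":0,"rx":0,"ry":0,"rz":7},{"grip":0,"x":0,"y":0,"z":0,"rx":0,"ry":0,"rz":7},{"grip":0,"x":0,"y":0,"z":0,"rx":0,"ry":0,"rz":7},{"grip":0,"x":0,"y":0,"z":0,"rx":0,"ry":0,"rz":7},{"grip":0,"x":0,"y":0,"z":0,"rx":0,"ry":0,"rz":7},{"grip":0,"x":0,"y":0,"z":0,"rx":0,"ry":0,"rz":7}]'
python3 -m jog '[{"grip":0,"x":0,"y":0,"z":0,"rx":0,"ry":0,"rz":7},{"grip":0,"x":0,"y":0,"z":0,"rx":0,"ry":0,"rz":7},{"grip":0,"x":0,"y":0,"z":0,"rx":0,"ry":0,"rz":7},{"grip":0,"x":0,"y":0,"z":0,"rx":0,"ry":0,"rz":7},{"grip":0,"x":0,"y":0,"z":0,"rx":0,"ry":0,"rz":7},{"grip":0,"x":0,"y":0,"z":0,"rx":0,"ry":0,"rz":7},{"grip":0,"x":0,"y":0,"z":0,"rx":0,"ry":0,"rz":6},{"grip":0,"x":0,"y":0,"z":0,"rx":0,"ry":0,"rz":0}]'
python3 - <<'E'
from h import *
st(); c=read_camera("wrist"); cv2.imwrite("pics/w2.png",c["frame"][:,:,::-1])
E
```

```text
time: 3.5
eef_pos: [0.4645, 0.0007, 0.4048]
tcp_rot: [0.96, -0.281, 0.0, -0.0]
contact_force: [-0.3, 0.3, 0.2]
opening: 0.996
time: 4.17
eef_pos: [0.4646, 0.0005, 0.4048]
tcp_rot: [0.763, -0.646, 0.0, -0.0]
contact_force: [-0.4, -0.4, 0.3]
opening: 1.002
t 4.17 p [464.6   0.5 404.8] jaw -80.47 tilt [0.0003 0.    ] open 1.002 F [-0.4 -0.4  0.3]
```

View pics/w2.png

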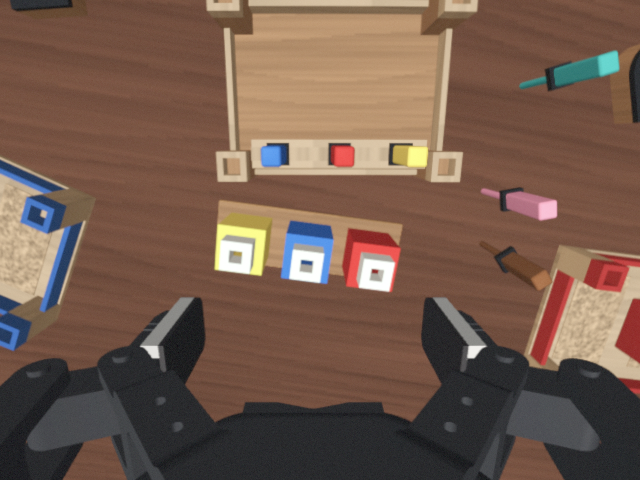

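Run:
```python
from h import *
c=read_camera("wrist")
crop(c,205,130,265,165,3,"pics/w2a.png")
```

```text
(no output)
```

View pics/w2a.png

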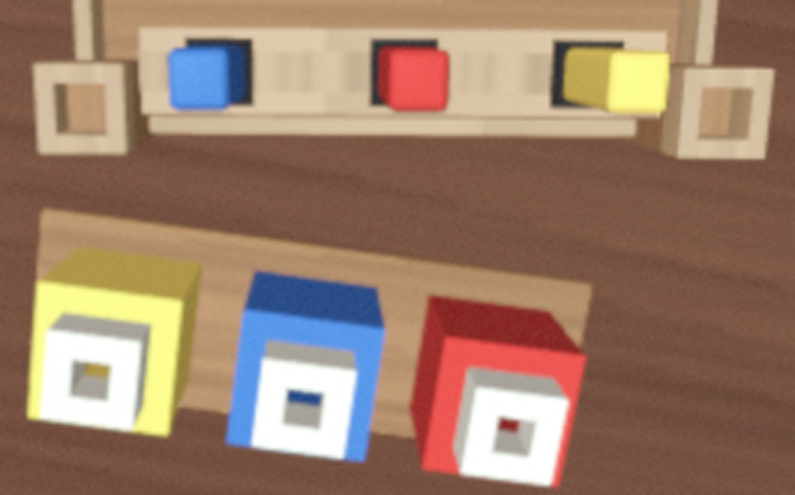

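```bash
cat > m3.py <<'E'
from h import *
c=read_camera("wrist")
def do(n,off,s,px,z,model):
    w=[pt(c,off[0]+(u+.5)/s-.5,off[1]+(v+.5)/s-.5,z) for u,v in px]
    t,y,r=fit2(model,w); print(n,(t*1000).round(1),np.degrees(y).round(2),"res",r.round(1).tolist()); return t
o=(205,130)
b=do("base",o,3,[(82,108),(725.5,111.5)],.07,np.array([(-63,88),(-63,-88)])/1000)
r=do("rack",o,3,[(92,379),(304,407),(514,434)],.083,np.array([(0,60),(0,0),(0,-60)])/1000)
do("daub",o,3,[(200,79),(416,79),(638,82)],.12,np.array([(-53,50),(-53,0),(-53,-50)])/1000)
a1,a2=np.radians(9.48),np.radians(-80.47)
M=lambda a:np.array([[np.cos(a),np.sin(a)],[np.sin(a),-np.cos(a)]])
for m1,m2 in ((np.array([.5755,-.0021]),b),(np.array([.4288,.001]),r)):
    bb=np.linalg.solve(M(a1)-M(a2),m1-m2); print("bias tool mm",bb*1e3,"true",(m1-M(a1)@bb)*1e3)
E
python3 m3.py
```

```text
base [575.9  -3.1] 9.47 res [[0.0, -0.1], [-0.0, 0.1]]
rack [ 4.292e+02 -1.000e-01] 1.89 res [[0.0, -0.3], [-0.1, 0.1], [0.0, 0.2]]
daub [575.7  -2.5] 9.41 res [[0.0, -0.6], [0.1, 0.5], [-0.1, 0.1]]
bias tool mm [ 0.40502341 -0.62469885] true [575.2033979   -2.78287614]
bias tool mm [ 0.5000294  -0.68809155] true [4.28420130e+02 2.38949111e-01]
```

```bash
python3 -m jog '[{"grip":0.3,"x":10.7,"y":-27.8,"z":20,"rx":0,"ry":0,"rz":-7},{"grip":0.4,"x":0,"y":0,"z":20,"rx":0,"ry":0,"rz":-7},{"grip":0.4,"x":0,"y":0,"z":20,"rx":0,"ry":0,"rz":-7},{"grip":0.4,"x":0,"y":0,"z":0,"rx":0,"ry":0,"rz":-7},{"grip":0.4,"x":0,"y":0,"z":0,"rx":0,"ry":0,"rz":-7},{"grip":0.4,"x":0,"y":0,"z":0,"rx":0,"ry":0,"rz":-7},{"grip":0.4,"x":0,"y":0,"z":0,"rx":0,"ry":0,"rz":-7},{"grip":0.4,"x":0,"y":0,"z":0,"rx":0,"ry":0,"rz":-7}]' 50
python3 -m jog '[{"grip":0.4,"x":0,"y":0,"z":0,"rx":0,"ry":0,"rz":-7},{"grip":0.4,"x":0,"y":0,"z":0,"rx":0,"ry":0,"rz":-7},{"grip":0.4,"x":0,"y":0,"z":0,"rx":0,"ry":0,"rz":-7},{"grip":0.4,"x":0,"y":0,"z":0,"rx":0,"ry":0,"rz":-7},{"grip":0.4,"x":0,"y":0,"z":0,"rx":0,"ry":0,"rz":-6},{"grip":0.4,"x":0,"y":0,"z":0,"rx":0,"ry":0,"rz":0}]'
python3 - <<'E'
from h import *
st(); go(.523,-.0115,np.radians(9.47),graspz=.1)
E
```

```text
time: 4.98
eef_pos: [0.4942, -0.0063, 0.3447]
tcp_rot: [0.978, -0.208, -0.0, -0.0]
contact_force: [0.2, 0.1, -0.6]
opening: 0.6
time: 5.48
eef_pos: [0.4941, -0.0064, 0.3447]
tcp_rot: [0.996, 0.085, -0.0, 0.0]
contact_force: [-0.5, -0.0, -0.7]
opening: 0.601
t 5.48 p [494.1  -6.4 344.7] jaw 9.73 tilt [-0. -0.] open 0.601 F [-0.5 -0.  -0.7]
d tool now mm [27.6 10.  89.7] | in target frame [27.6  9.8 89.7] | rot deg [0.   0.   0.26] q [-0.22 -0.06  2.07 -0.    1.13 -0.39]
```

```bash
python3 -m jog '[{"grip":0.4,"x":27.6,"y":10,"z":0,"rx":0,"ry":0,"rz":0.26},{"grip":0.4,"x":0,"y":0,"z":30,"rx":0,"ry":0,"rz":0},{"grip":0.4,"x":0,"y":0,"z":30,"rx":0,"ry":0,"rz":0},{"grip":0.4,"x":0,"y":0,"z":30,"rx":0,"ry":0,"rz":0},{"grip":0.4,"x":0,"y":0,"z":0,"rx":0,"ry":0,"rz":0}]'
python3 - <<'E'
from h import *
st(); c=read_camera("wrist"); cv2.imwrite("pics/w3.png",c["frame"][:,:,::-1])
E
```

```text
time: 5.9
eef_pos: [0.5204, -0.0113, 0.2484]
tcp_rot: [0.997, 0.08, -0.006, -0.002]
contact_force: [-0.8, 0.3, -0.2]
opening: 0.598
t 5.90 p [520.4 -11.3 248.4] jaw 9.17 tilt [-0.0124  0.0028] open 0.598 F [-0.8  0.3 -0.2]
```

View pics/w3.png

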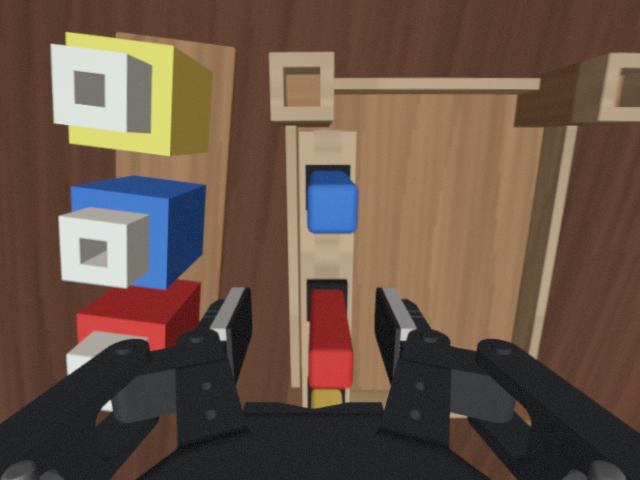

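```bash
python3 -m jog '[{"grip":0.4,"x":0,"y":0,"z":0,"rx":0,"ry":0,"rz":0},{"grip":0.4,"x":0,"y":0,"z":0,"rx":0,"ry":0,"rz":0}]'
python3 - <<'E'
from h import *
st(); go(.523,-.0115,np.radians(9.47),graspz=.1)
E
```

```text
time: 6.12
eef_pos: [0.524, -0.0121, 0.2571]
tcp_rot: [0.997, 0.08, 0.002, 0.001]
contact_force: [0.5, 0.0, 0.4]
opening: 0.603
t 6.12 p [524.  -12.1 257.1] jaw 9.23 tilt [ 0.0039 -0.0009] open 0.603 F [0.5 0.  0.4]
d tool now mm [-0.9 -0.7  2.1] | in target frame [-0.9 -0.7  2.1] | rot deg [ 0.08 -0.21 -0.24] q [-0.22  0.13  2.05  0.    0.95 -0.38]
```

```bash
python3 -m jog '[{"grip":1,"x":-1,"y":-0.7,"z":0,"rx":0,"ry":0,"rz":0},{"grip":1,"x":0,"y":0,"z":0,"rx":0,"ry":0,"rz":0},{"grip":1,"x":0,"y":0,"z":0,"rx":0,"ry":0,"rz":0},{"grip":1,"x":0,"y":0,"z":0,"rx":0,"ry":0,"rz":0}]' 50
python3 -m jog '[{"grip":1,"x":0,"y":0,"z":0,"rx":0,"ry":0,"rz":0},{"grip":1,"x":0,"y":0,"z":0,"rx":0,"ry":0,"rz":0}]' 50
python3 - <<'E'
from h import *
st(); go(.523,-.0115,np.radians(9.47),graspz=.1)
E
```

```text
time: 6.45
eef_pos: [0.5224, -0.0115, 0.2561]
tcp_rot: [0.997, 0.081, 0.001, 0.0]
contact_force: [-0.6, 0.8, 3.5]
opening: 0.158
time: 6.62
eef_pos: [0.5225, -0.0115, 0.256]
tcp_rot: [0.997, 0.081, 0.001, 0.0]
contact_force: [-1.1, 1.3, 6.0]
opening: 0.154
t 6.62 p [522.5 -11.5 256. ] jaw 9.24 tilt [ 0.0017 -0.0003] open 0.154 F [-1.1  1.3  6. ]
d tool now mm [0.5 0.1 1. ] | in target frame [0.5 0.1 1. ] | rot deg [ 0.03 -0.09 -0.23] q [-0.22  0.13  2.06  0.    0.95 -0.38]
```

```bash
python3 -m jog '[{"grip":1,"x":0,"y":0,"z":-20,"rx":0,"ry":0,"rz":0},{"grip":1,"x":0,"y":0,"z":-35,"rx":0,"ry":0,"rz":0},{"grip":1,"x":0,"y":0,"z":-25,"rx":0,"ry":0,"rz":0},{"grip":1,"x":0,"y":0,"z":-15,"rx":0,"ry":0,"rz":3.65},{"grip":1,"x":0,"y":0,"z":0,"rx":0,"ry":0,"rz":3.65},{"grip":1,"x":0,"y":0,"z":0,"rx":0,"ry":0,"rz":0}]' 50
python3 - <<'E'
from h import *
st(); go(.4305,-.0598,np.radians(1.9),z=.351)
E
```

```text
time: 7.12
eef_pos: [0.5221, -0.0114, 0.351]
tcp_rot: [1.0, 0.016, 0.001, 0.0]
contact_force: [0.1, 0.6, -0.9]
opening: 0.151
t 7.12 p [522.1 -11.4 351. ] jaw 1.89 tilt [ 0.0025 -0.0006] open 0.151 F [ 0.1  0.6 -0.9]
d tool now mm [-93.1  45.3  -0.2] | in target frame [-93.2  45.3  -0. ] | rot deg [ 0.04 -0.14 -0.01] q [-0.22 -0.    2.   -0.    1.14 -0.25]
```

```bash
python3 -m jog '[{"grip":1,"x":-26,"y":12,"z":0,"rx":0,"ry":0,"rz":0},{"grip":1,"x":-38,"y":18,"z":0,"rx":0,"ry":0,"rz":0},{"grip":1,"x":-20,"y":10,"z":0,"rx":0,"ry":0,"rz":0},{"grip":1,"x":-9,"y":5.3,"z":0,"rx":0,"ry":0,"rz":0},{"grip":1,"x":0,"y":0,"z":0,"rx":0,"ry":0,"rz":0},{"grip":1,"x":0,"y":0,"z":0,"rx":0,"ry":0,"rz":0},{"grip":1,"x":0,"y":0,"z":0,"rx":0,"ry":0,"rz":0}]' 50
python3 - <<'E'
from h import *
st(); go(.4305,-.0598,np.radians(1.9),z=.351)
c=read_camera("wrist"); crop(c,170,200,300,220,2.6,"pics/w4.png")
c=read_camera("scene"); crop(c,215,180,130,100,6,"pics/s4.png")
E
```

```text
time: 7.7
eef_pos: [0.4316, -0.0596, 0.3498]
tcp_rot: [1.0, 0.017, 0.0, -0.0]
contact_force: [-0.1, 0.5, 0.4]
opening: 0.155
t 7.70 p [431.6 -59.6 349.8] jaw 1.98 tilt [0.0006 0.0002] open 0.155 F [-0.1  0.5  0.4]
d tool now mm [-1.1  0.2 -1.2] | in target frame [-1.1  0.2 -1.2] | rot deg [-0.01 -0.04  0.08] q [-0.37 -0.21  2.19  0.    1.16 -0.41]
```

View pics/w4.png

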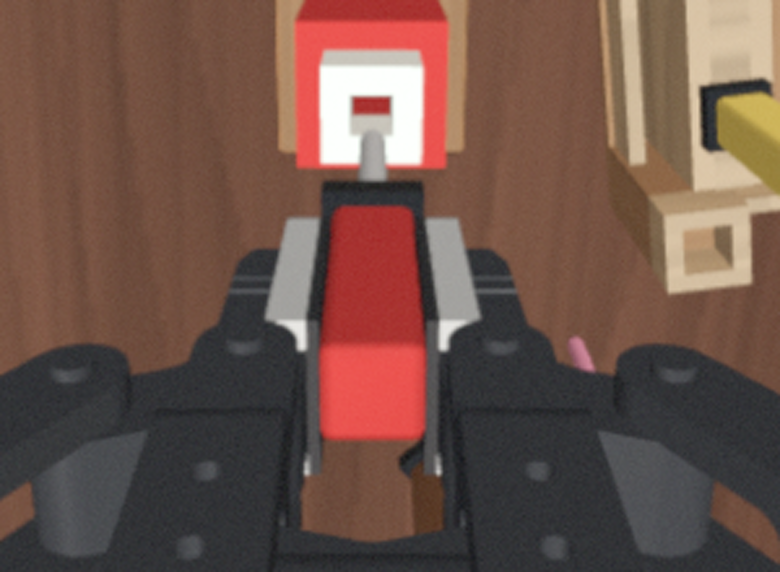

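View pics/s4.png

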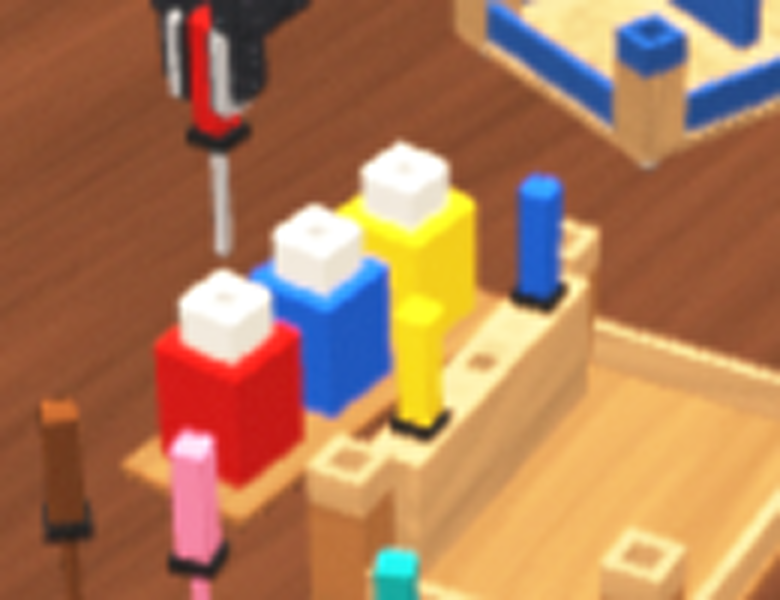

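```bash
python3 -m jog '[{"grip":1,"x":-1,"y":0,"z":15,"rx":0,"ry":0,"rz":0},{"grip":1,"x":0,"y":0,"z":10,"rx":0,"ry":0,"rz":0},{"grip":1,"x":0,"y":0,"z":10,"rx":0,"ry":0,"rz":0},{"grip":1,"x":0,"y":0,"z":0,"rx":0,"ry":0,"rz":0}]' 50
python3 - <<'E'
from h import *
st(); go(.4305,-.0598,np.radians(1.9),z=.275)
E
```

```text
time: 8.13
eef_pos: [0.4296, -0.0592, 0.3121]
tcp_rot: [1.0, 0.017, -0.002, -0.001]
contact_force: [0.2, 0.4, -0.6]
opening: 0.155
t 8.13 p [429.6 -59.2 312.1] jaw 1.97 tilt [-0.003   0.0017] open 0.155 F [ 0.2  0.4 -0.6]
d tool now mm [ 1.   0.7 37.1] | in target frame [ 0.9  0.6 37.1] | rot deg [-0.1   0.17  0.07] q [-0.37 -0.16  2.23  0.    1.08 -0.41]
```

```bash
python3 -m jog '[{"grip":1,"x":0,"y":0,"z":12,"rx":0,"ry":0,"rz":0},{"grip":1,"x":0,"y":0,"z":12,"rx":0,"ry":0,"rz":0},{"grip":1,"x":0,"y":0,"z":8,"rx":0,"ry":0,"rz":0},{"grip":1,"x":0,"y":0,"z":3,"rx":0,"ry":0,"rz":0},{"grip":1,"x":0,"y":0,"z":2,"rx":0,"ry":0,"rz":0},{"grip":1,"x":0,"y":0,"z":0,"rx":0,"ry":0,"rz":0}]' 50
python3 - <<'E'
from h import *
st(); go(.4305,-.0598,np.radians(1.9),z=.275)
E
```

```text
time: 8.63
eef_pos: [0.43, -0.0597, 0.2776]
tcp_rot: [1.0, 0.017, -0.0, -0.0]
contact_force: [-0.5, -0.1, 0.5]
opening: 0.156
t 8.63 p [430.  -59.7 277.6] jaw 1.95 tilt [-0.0004  0.0001] open 0.156 F [-0.5 -0.1  0.5]
d tool now mm [0.5 0.1 2.6] | in target frame [0.5 0.1 2.6] | rot deg [-0.01  0.02  0.05] q [-0.37 -0.11  2.25 -0.    1.   -0.41]
```

```bash
python3 -m jog '[{"grip":1,"x":0,"y":0,"z":2,"rx":0,"ry":0,"rz":0},{"grip":1,"x":0,"y":0,"z":2,"rx":0,"ry":0,"rz":0},{"grip":1,"x":0,"y":0,"z":1,"rx":0,"ry":0,"rz":0},{"grip":1,"x":0,"y":0,"z":0,"rx":0,"ry":0,"rz":0},{"grip":1,"x":0,"y":0,"z":0,"rx":0,"ry":0,"rz":0}]' 50
python3 - <<'E'
from h import *
st()
c=read_camera("scene"); crop(c,215,180,130,100,6,"pics/s5.png")
E
```

```text
time: 9.05
eef_pos: [0.4306, -0.0599, 0.275]
tcp_rot: [1.0, 0.017, 0.0, 0.0]
contact_force: [-4.4, 1.3, 9.7]
opening: 0.153
t 9.05 p [430.6 -59.9 275. ] jaw 1.96 tilt [ 0.0004 -0.0004] open 0.153 F [-4.4  1.3  9.7]
```

View pics/s5.png

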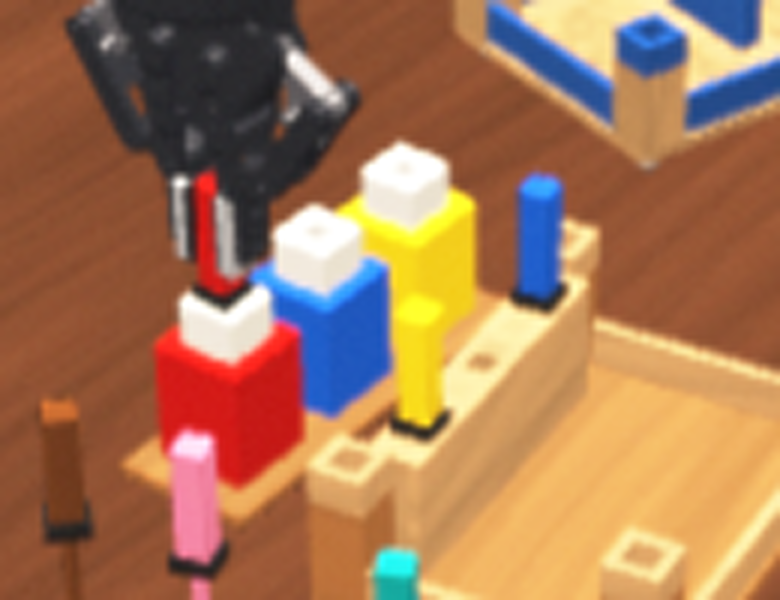

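```bash
python3 -m jog '[{"grip":0.4,"x":0,"y":0,"z":-2,"rx":0,"ry":0,"rz":0},{"grip":0.4,"x":0,"y":0,"z":0,"rx":0,"ry":0,"rz":0},{"grip":0.4,"x":0,"y":0,"z":0,"rx":0,"ry":0,"rz":0},{"grip":0.4,"x":0,"y":0,"z":-20,"rx":0,"ry":0,"rz":0},{"grip":0.4,"x":0,"y":0,"z":-30,"rx":0,"ry":0,"rz":0},{"grip":0.4,"x":0,"y":0,"z":-10,"rx":0,"ry":0,"rz":0}]' 50
python3 -m jog '[{"grip":0.4,"x":25,"y":-27,"z":0,"rx":0,"ry":0,"rz":0},{"grip":0.4,"x":25,"y":-27,"z":0,"rx":0,"ry":0,"rz":0},{"grip":0.4,"x":25,"y":-27,"z":0,"rx":0,"ry":0,"rz":0},{"grip":0.4,"x":12.5,"y":-13.8,"z":0,"rx":0,"ry":0,"rz":0},{"grip":0.4,"x":0,"y":0,"z":0,"rx":0,"ry":0,"rz":-3.75},{"grip":0.4,"x":0,"y":0,"z":0,"rx":0,"ry":0,"rz":-3.75},{"grip":0.4,"x":0,"y":0,"z":0,"rx":0,"ry":0,"rz":0},{"grip":0.4,"x":0,"y":0,"z":0,"rx":0,"ry":0,"rz":0}]' 50
python3 - <<'E'
from h import *
st(); go(.5148,.0378,np.radians(9.47),graspz=.1)
c=read_camera("scene"); crop(c,215,180,130,100,6,"pics/s6.png")
E
```

```text
time: 9.6
eef_pos: [0.4307, -0.06, 0.3379]
tcp_rot: [1.0, 0.017, 0.002, 0.001]
contact_force: [1.3, -0.5, 1.9]
opening: 0.596
time: 10.27
eef_pos: [0.514, 0.0381, 0.3341]
tcp_rot: [0.997, 0.082, -0.0, -0.0]
contact_force: [0.3, -0.4, -0.0]
opening: 0.6
t 10.27 p [514.   38.1 334.1] jaw 9.36 tilt [-0.0007  0.0001] open 0.600 F [ 0.3 -0.4 -0. ]
d tool now mm [ 0.8  0.4 79.1] | in target frame [ 0.7  0.4 79.1] | rot deg [-0.01  0.04 -0.11] q [-0.12  0.    2.03  0.    1.11 -0.29]
```

View pics/s6.png

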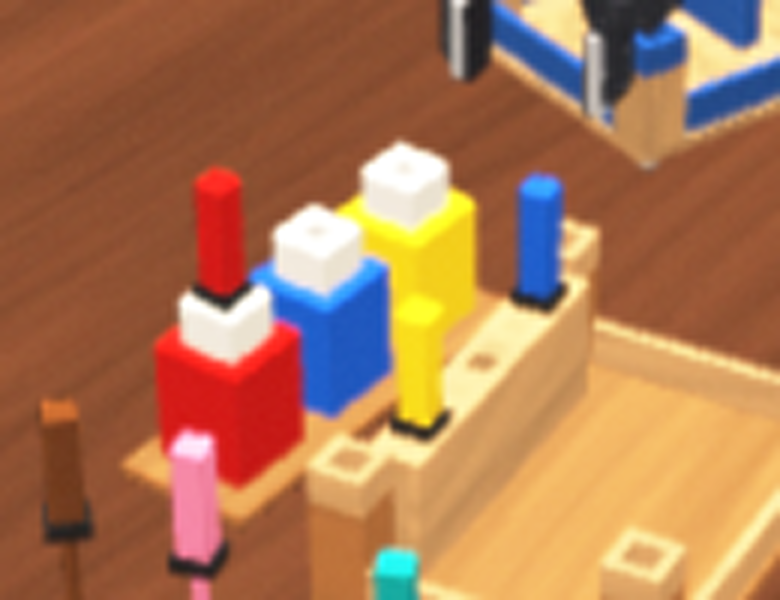

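Red dauber fully seated (collar on the neck at crop 222,293). Now blue: descend, grasp, lift.

```bash
python3 -m jog '[{"grip":0.4,"x":0.7,"y":0.4,"z":30,"rx":0,"ry":0,"rz":0},{"grip":0.4,"x":0,"y":0,"z":30,"rx":0,"ry":0,"rz":0},{"grip":0.4,"x":0,"y":0,"z":12,"rx":0,"ry":0,"rz":0},{"grip":0.4,"x":0,"y":0,"z":6,"rx":0,"ry":0,"rz":0},{"grip":0.4,"x":0,"y":0,"z":0,"rx":0,"ry":0,"rz":0},{"grip":0.4,"x":0,"y":0,"z":0,"rx":0,"ry":0,"rz":0}]' 50
python3 -m jog '[{"grip":1,"x":0,"y":0,"z":0,"rx":0,"ry":0,"rz":0},{"grip":1,"x":0,"y":0,"z":0,"rx":0,"ry":0,"rz":0},{"grip":1,"x":0,"y":0,"z":0,"rx":0,"ry":0,"rz":0},{"grip":1,"x":0,"y":0,"z":0,"rx":0,"ry":0,"rz":0},{"grip":1,"x":0,"y":0,"z":0,"rx":0,"ry":0,"rz":0},{"grip":1,"x":0,"y":0,"z":0,"rx":0,"ry":0,"rz":0}]' 50
python3 - <<'E'
from h import *
st(); go(.5148,.0378,np.radians(9.47),graspz=.1)
E
```

```text
time: 10.82
eef_pos: [0.5153, 0.0376, 0.2576]
tcp_rot: [0.997, 0.082, 0.001, 0.0]
contact_force: [0.1, -0.7, 1.1]
opening: 0.599
time: 11.32
eef_pos: [0.5154, 0.0377, 0.2581]
tcp_rot: [0.997, 0.082, 0.001, 0.0]
contact_force: [-1.5, -0.6, 5.6]
opening: 0.16
t 11.32 p [515.4  37.7 258.1] jaw 9.45 tilt [ 0.0019 -0.0003] open 0.160 F [-1.5 -0.6  5.6]
d tool now mm [-0.6 -0.2  3.1] | in target frame [-0.6 -0.2  3.1] | rot deg [ 0.04 -0.11 -0.02] q [-0.12  0.11  2.07 -0.    0.96 -0.29]
```

```bash
python3 -m jog '[{"grip":1,"x":0,"y":0,"z":-20,"rx":0,"ry":0,"rz":0},{"grip":1,"x":0,"y":0,"z":-35,"rx":0,"ry":0,"rz":0},{"grip":1,"x":0,"y":0,"z":-25,"rx":0,"ry":0,"rz":0},{"grip":1,"x":0,"y":0,"z":-15,"rx":0,"ry":0,"rz":3.75},{"grip":1,"x":0,"y":0,"z":0,"rx":0,"ry":0,"rz":3.75},{"grip":1,"x":0,"y":0,"z":0,"rx":0,"ry":0,"rz":0}]' 50
python3 -m jog '[{"grip":1,"x":-26,"y":10,"z":0,"rx":0,"ry":0,"rz":0},{"grip":1,"x":-32,"y":12.5,"z":0,"rx":0,"ry":0,"rz":0},{"grip":1,"x":-20,"y":8,"z":0,"rx":0,"ry":0,"rz":0},{"grip":1,"x":-10,"y":4,"z":0,"rx":0,"ry":0,"rz":0},{"grip":1,"x":0,"y":0,"z":0,"rx":0,"ry":0,"rz":0},{"grip":1,"x":0,"y":0,"z":0,"rx":0,"ry":0,"rz":0},{"grip":1,"x":0,"y":0,"z":0,"rx":0,"ry":0,"rz":0}]' 50
python3 - <<'E'
from h import *
st(); go(.4285,.0002,np.radians(1.9),z=.277)
c=read_camera("wrist"); crop(c,170,200,300,220,2.6,"pics/w7.png")
E
```

```text
time: 11.82
eef_pos: [0.515, 0.0378, 0.353]
tcp_rot: [1.0, 0.016, 0.001, 0.0]
contact_force: [-0.5, -0.8, -1.2]
opening: 0.156
time: 12.4
eef_pos: [0.4285, 0.0004, 0.3515]
tcp_rot: [1.0, 0.017, -0.0, -0.0]
contact_force: [0.2, 0.6, 0.4]
opening: 0.153
t 12.40 p [4.285e+02 4.000e-01 3.515e+02] jaw 1.98 tilt [-0.0001  0.0003] open 0.153 F [0.2 0.6 0.4]
d tool now mm [ 0.   0.2 74.5] | in target frame [ 0.   0.2 74.5] | rot deg [-0.01  0.    0.08] q [-0.24 -0.23  2.21  0.    1.17 -0.27]
```

View pics/w7.png

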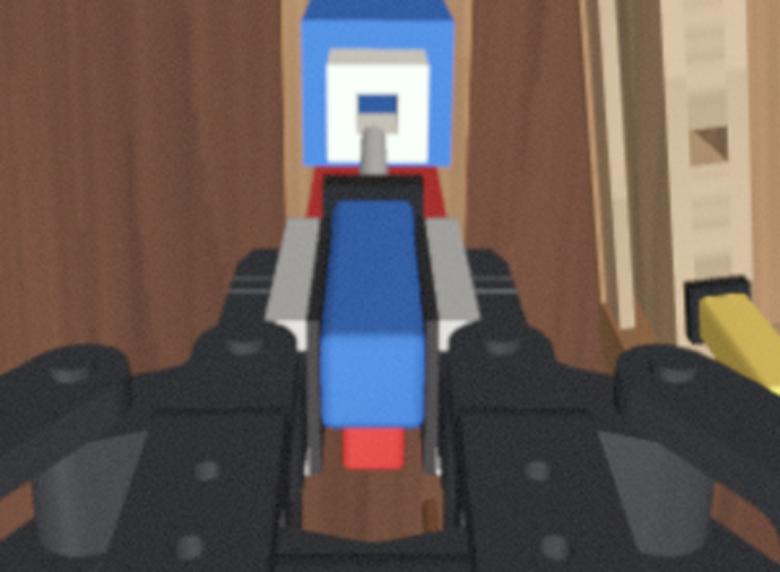

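```bash
python3 -m jog '[{"grip":1,"x":0.5,"y":0,"z":15,"rx":0,"ry":0,"rz":0},{"grip":1,"x":0,"y":0,"z":10,"rx":0,"ry":0,"rz":0},{"grip":1,"x":0,"y":0,"z":10,"rx":0,"ry":0,"rz":0},{"grip":1,"x":0,"y":0,"z":0,"rx":0,"ry":0,"rz":0}]' 50
python3 -m jog '[{"grip":1,"x":0,"y":0,"z":12,"rx":0,"ry":0,"rz":0},{"grip":1,"x":0,"y":0,"z":12,"rx":0,"ry":0,"rz":0},{"grip":1,"x":0,"y":0,"z":10,"rx":0,"ry":0,"rz":0},{"grip":1,"x":0,"y":0,"z":5,"rx":0,"ry":0,"rz":0},{"grip":1,"x":0,"y":0,"z":2,"rx":0,"ry":0,"rz":0},{"grip":1,"x":0,"y":0,"z":1,"rx":0,"ry":0,"rz":0},{"grip":1,"x":0,"y":0,"z":0,"rx":0,"ry":0,"rz":0},{"grip":1,"x":0,"y":0,"z":0,"rx":0,"ry":0,"rz":0}]' 50
python3 - <<'E'
from h import *
st(); go(.4285,.0002,np.radians(1.9),z=.277)
E
```

```text
time: 12.78
eef_pos: [0.4281, 0.0006, 0.3139]
tcp_rot: [1.0, 0.017, -0.002, -0.001]
contact_force: [0.7, 0.5, -1.3]
opening: 0.157
time: 13.45
eef_pos: [0.4289, 0.0004, 0.277]
tcp_rot: [1.0, 0.017, -0.002, -0.0]
contact_force: [-8.9, 1.7, 14.7]
opening: 0.158
t 13.45 p [4.289e+02 4.000e-01 2.770e+02] jaw 1.99 tilt [-0.0047  0.0007] open 0.158 F [-8.9  1.7 14.7]
d tool now mm [-0.4  0.2  0. ] | in target frame [-0.4  0.2  0. ] | rot deg [-0.05  0.27  0.09] q [-0.24 -0.12  2.26 -0.    1.   -0.27]
```

```bash
python3 -m jog '[{"grip":0.4,"x":0,"y":0,"z":-2,"rx":0,"ry":0,"rz":0},{"grip":0.4,"x":0,"y":0,"z":0,"rx":0,"ry":0,"rz":0},{"grip":0.4,"x":0,"y":0,"z":0,"rx":0,"ry":0,"rz":0},{"grip":0.4,"x":0,"y":0,"z":-20,"rx":0,"ry":0,"rz":0},{"grip":0.4,"x":0,"y":0,"z":-30,"rx":0,"ry":0,"rz":0},{"grip":0.4,"x":0,"y":0,"z":-10,"rx":0,"ry":0,"rz":0}]' 50
python3 -m jog '[{"grip":0.4,"x":28,"y":18,"z":0,"rx":0,"ry":0,"rz":0},{"grip":0.4,"x":35,"y":23,"z":0,"rx":0,"ry":0,"rz":0},{"grip":0.4,"x":25,"y":16,"z":0,"rx":0,"ry":0,"rz":0},{"grip":0.4,"x":12,"y":7.7,"z":0,"rx":0,"ry":0,"rz":0},{"grip":0.4,"x":0,"y":0,"z":0,"rx":0,"ry":0,"rz":-3.75},{"grip":0.4,"x":0,"y":0,"z":0,"rx":0,"ry":0,"rz":-3.75},{"grip":0.4,"x":0,"y":0,"z":0,"rx":0,"ry":0,"rz":0},{"grip":0.4,"x":0,"y":0,"z":0,"rx":0,"ry":0,"rz":0}]' 50
python3 - <<'E'
from h import *
st(); go(.5313,-.0608,np.radians(9.47),graspz=.1)
c=read_camera("scene"); crop(c,215,180,130,100,6,"pics/s8.png")
E
```

```text
time: 13.95
eef_pos: [0.4295, 0.0001, 0.3398]
tcp_rot: [1.0, 0.017, 0.003, 0.001]
contact_force: [1.6, -0.7, 0.2]
opening: 0.598
time: 14.62
eef_pos: [0.5305, -0.0609, 0.3359]
tcp_rot: [0.997, 0.081, -0.0, -0.0]
contact_force: [-0.5, 0.9, 0.7]
opening: 0.602
t 14.62 p [530.5 -60.9 335.9] jaw 9.34 tilt [-0.0008  0.0003] open 0.602 F [-0.5  0.9  0.7]
d tool now mm [ 0.9  0.  80.9] | in target frame [ 0.8  0.  80.9] | rot deg [-0.02  0.04 -0.13] q [-0.3   0.04  1.98  0.    1.11 -0.47]
```

View pics/s8.png

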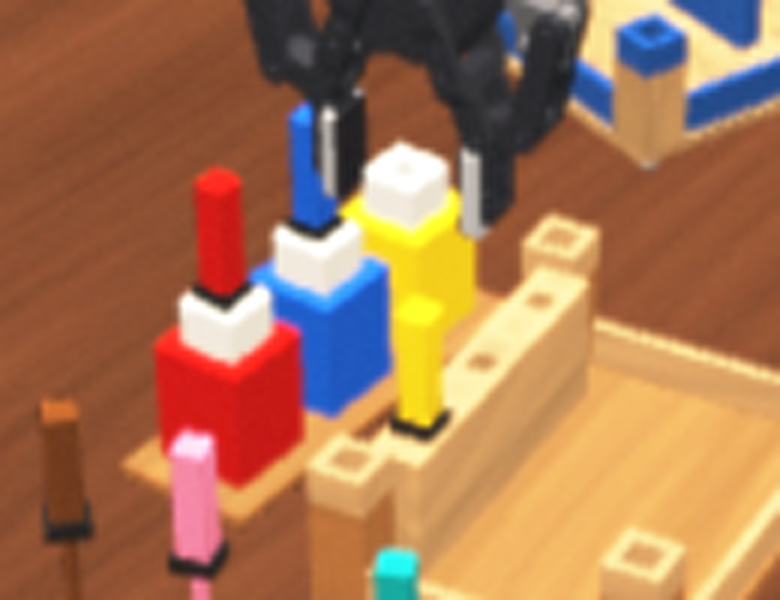

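```bash
python3 -m jog '[{"grip":0.4,"x":0.8,"y":0,"z":30,"rx":0,"ry":0,"rz":0},{"grip":0.4,"x":0,"y":0,"z":30,"rx":0,"ry":0,"rz":0},{"grip":0.4,"x":0,"y":0,"z":14,"rx":0,"ry":0,"rz":0},{"grip":0.4,"x":0,"y":0,"z":6,"rx":0,"ry":0,"rz":0},{"grip":0.4,"x":0,"y":0,"z":0,"rx":0,"ry":0,"rz":0},{"grip":0.4,"x":0,"y":0,"z":0,"rx":0,"ry":0,"rz":0}]' 50
python3 -m jog '[{"grip":1,"x":0,"y":0,"z":0,"rx":0,"ry":0,"rz":0},{"grip":1,"x":0,"y":0,"z":0,"rx":0,"ry":0,"rz":0},{"grip":1,"x":0,"y":0,"z":0,"rx":0,"ry":0,"rz":0},{"grip":1,"x":0,"y":0,"z":0,"rx":0,"ry":0,"rz":0},{"grip":1,"x":0,"y":0,"z":0,"rx":0,"ry":0,"rz":0},{"grip":1,"x":0,"y":0,"z":0,"rx":0,"ry":0,"rz":0}]' 50
python3 - <<'E'
from h import *
st(); go(.5313,-.0608,np.radians(9.47),graspz=.1)
E
```

```text
time: 15.17
eef_pos: [0.5316, -0.0608, 0.2574]
tcp_rot: [0.997, 0.082, 0.0, 0.0]
contact_force: [0.2, -0.3, 0.7]
opening: 0.602
time: 15.67
eef_pos: [0.5319, -0.0609, 0.2582]
tcp_rot: [0.997, 0.082, 0.001, 0.0]
contact_force: [-0.5, 0.2, 5.5]
opening: 0.154
t 15.67 p [531.9 -60.9 258.2] jaw 9.44 tilt [ 0.0024 -0.0007] open 0.154 F [-0.5  0.2  5.5]
d tool now mm [-0.6 -0.2  3.2] | in target frame [-0.6 -0.2  3.2] | rot deg [ 0.06 -0.13 -0.03] q [-0.3   0.15  2.03  0.    0.96 -0.47]
```

```bash
python3 -m jog '[{"grip":1,"x":0,"y":0,"z":-20,"rx":0,"ry":0,"rz":0},{"grip":1,"x":0,"y":0,"z":-35,"rx":0,"ry":0,"rz":0},{"grip":1,"x":0,"y":0,"z":-25,"rx":0,"ry":0,"rz":0},{"grip":1,"x":0,"y":0,"z":-15,"rx":0,"ry":0,"rz":3.75},{"grip":1,"x":0,"y":0,"z":0,"rx":0,"ry":0,"rz":3.75},{"grip":1,"x":0,"y":0,"z":0,"rx":0,"ry":0,"rz":0}]' 50
python3 -m jog '[{"grip":1,"x":-15,"y":-25,"z":0,"rx":0,"ry":0,"rz":0},{"grip":1,"x":-22,"y":-34,"z":0,"rx":0,"ry":0,"rz":0},{"grip":1,"x":-27,"y":-32,"z":0,"rx":0,"ry":0,"rz":0},{"grip":1,"x":-22,"y":-22,"z":0,"rx":0,"ry":0,"rz":0},{"grip":1,"x":-14.7,"y":-11.6,"z":0,"rx":0,"ry":0,"rz":0},{"grip":1,"x":0,"y":0,"z":0,"rx":0,"ry":0,"rz":0},{"grip":1,"x":0,"y":0,"z":0,"rx":0,"ry":0,"rz":0},{"grip":1,"x":0,"y":0,"z":0,"rx":0,"ry":0,"rz":0}]' 50
python3 - <<'E'
from h import *
st(); go(.427,.0602,np.radians(1.9),z=.277)
c=read_camera("wrist"); crop(c,170,200,300,220,2.6,"pics/w9.png")
E
```

```text
time: 16.17
eef_pos: [0.5314, -0.0607, 0.3529]
tcp_rot: [1.0, 0.016, 0.001, 0.0]
contact_force: [-1.2, -0.8, -1.0]
opening: 0.153
time: 16.83
eef_pos: [0.427, 0.0599, 0.3514]
tcp_rot: [1.0, 0.017, -0.0, 0.0]
contact_force: [0.5, -1.0, -0.3]
opening: 0.158
t 16.83 p [427.   59.9 351.4] jaw 1.98 tilt [-0.0001 -0.0003] open 0.158 F [ 0.5 -1.  -0.3]
d tool now mm [ 0.  -0.3 74.4] | in target frame [ 0.  -0.3 74.4] | rot deg [0.02 0.01 0.08] q [-0.1  -0.22  2.2  -0.    1.17 -0.13]
```

View pics/w9.png

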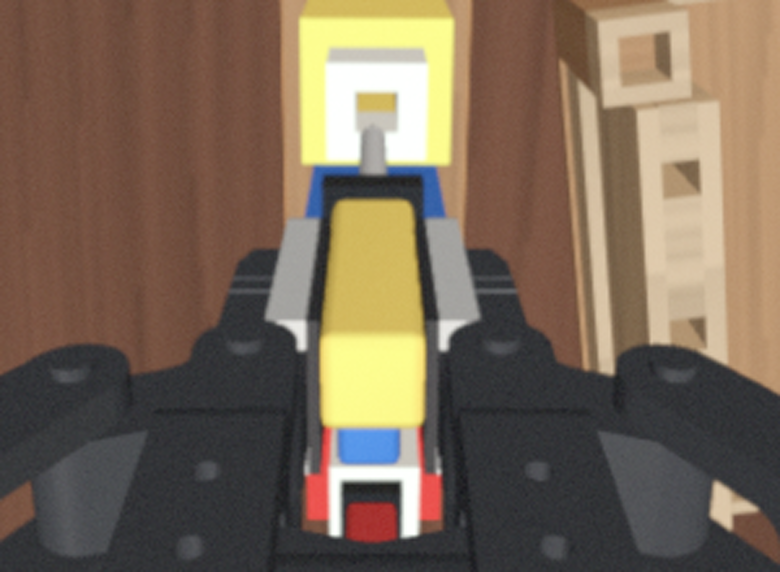

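Rod (373) lines up with the mouth (376), same as before; insert.

```bash
python3 -m jog '[{"grip":1,"x":0.5,"y":0,"z":15,"rx":0,"ry":0,"rz":0},{"grip":1,"x":0,"y":0,"z":10,"rx":0,"ry":0,"rz":0},{"grip":1,"x":0,"y":0,"z":10,"rx":0,"ry":0,"rz":0},{"grip":1,"x":0,"y":0,"z":0,"rx":0,"ry":0,"rz":0}]' 50
python3 -m jog '[{"grip":1,"x":0,"y":0,"z":12,"rx":0,"ry":0,"rz":0},{"grip":1,"x":0,"y":0,"z":12,"rx":0,"ry":0,"rz":0},{"grip":1,"x":0,"y":0,"z":10,"rx":0,"ry":0,"rz":0},{"grip":1,"x":0,"y":0,"z":5,"rx":0,"ry":0,"rz":0},{"grip":1,"x":0,"y":0,"z":2,"rx":0,"ry":0,"rz":0},{"grip":1,"x":0,"y":0,"z":1,"rx":0,"ry":0,"rz":0},{"grip":1,"x":0,"y":0,"z":0,"rx":0,"ry":0,"rz":0},{"grip":1,"x":0,"y":0,"z":0,"rx":0,"ry":0,"rz":0}]' 50
python3 - <<'E'
from h import *
st()
E
```

```text
time: 17.22
eef_pos: [0.4266, 0.0598, 0.3139]
tcp_rot: [1.0, 0.017, -0.003, -0.0]
contact_force: [-0.1, 0.1, -1.0]
opening: 0.155
time: 17.88
eef_pos: [0.4274, 0.0602, 0.2771]
tcp_rot: [1.0, 0.017, -0.002, 0.0]
contact_force: [-9.5, -0.0, 15.0]
opening: 0.158
t 17.88 p [427.4  60.2 277.1] jaw 1.98 tilt [-0.0047 -0.0003] open 0.158 F [-9.5 -0.  15. ]
```

```bash
python3 -m jog '[{"grip":0.3,"x":0,"y":0,"z":-2,"rx":0,"ry":0,"rz":0},{"grip":0.3,"x":0,"y":0,"z":0,"rx":0,"ry":0,"rz":0},{"grip":0,"x":0,"y":0,"z":0,"rx":0,"ry":0,"rz":0},{"grip":0,"x":0,"y":0,"z":-20,"rx":0,"ry":0,"rz":0},{"grip":0,"x":0,"y":0,"z":-40,"rx":0,"ry":0,"rz":0},{"grip":0,"x":0,"y":0,"z":-40,"rx":0,"ry":0,"rz":0},{"grip":0,"x":0,"y":0,"z":-20,"rx":0,"ry":0,"rz":0},{"grip":0,"x":0,"y":0,"z":0,"rx":0,"ry":0,"rz":0}]' 50
python3 - <<'E'
from h import *
st()
c=read_camera("scene"); crop(c,215,180,130,100,6,"pics/s10.png")
c=read_camera("top"); crop(c,180,200,80,80,8,"pics/t10.png")
c=read_camera("top"); crop(c,370,210,60,60,8,"pics/t10b.png")
E
```

```text
time: 18.55
eef_pos: [0.4284, 0.0601, 0.4028]
tcp_rot: [1.0, 0.017, 0.006, 0.001]
contact_force: [-0.4, -0.4, 0.4]
opening: 1.0
t 18.55 p [428.4  60.1 402.8] jaw 1.95 tilt [ 0.0115 -0.0011] open 1.000 F [-0.4 -0.4  0.4]
```

View pics/s10.png

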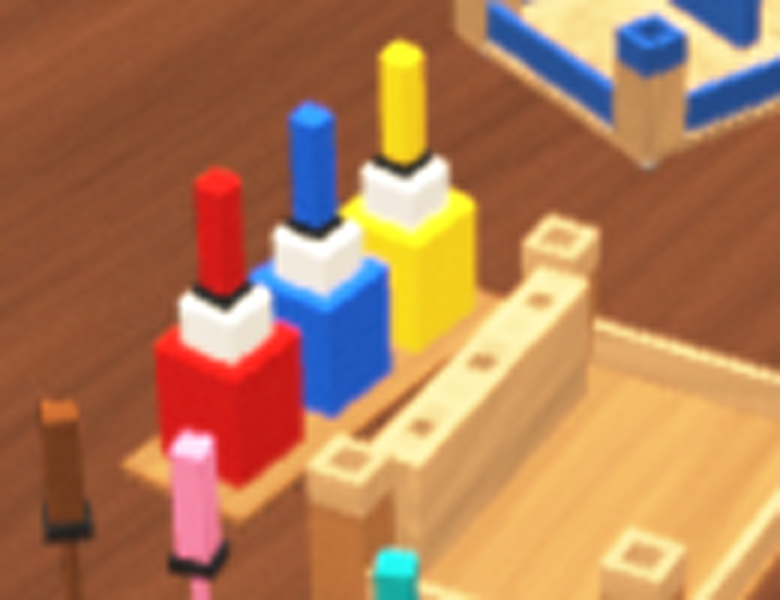

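View pics/t10.png

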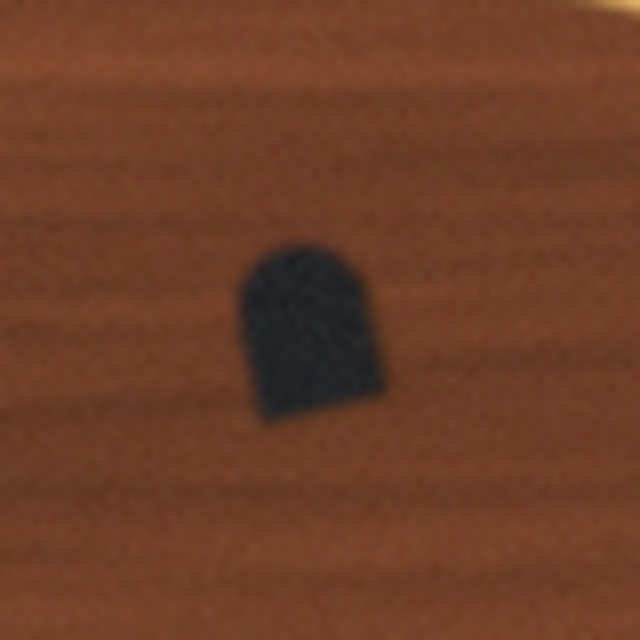

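View pics/t10b.png

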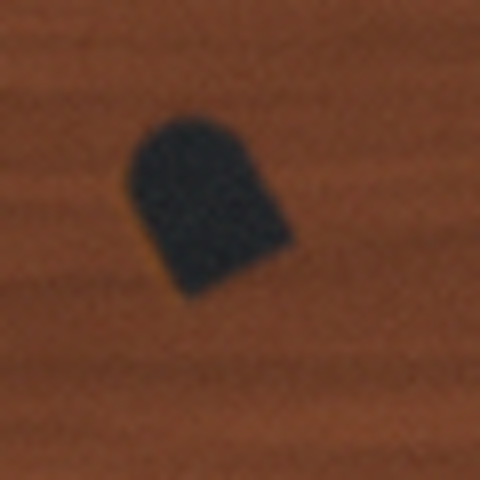

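Run:
```python
from h import *
c=read_camera("top"); b=np.array([.0018,-.0019,0])
def f(n,off,s,L,R,mask):
    a=pt(c,off[0]+(L[0]+.5)/s-.5,off[1]+(L[1]+.5)/s-.5,.028)-b; d=pt(c,off[0]+(R[0]+.5)/s-.5,off[1]+(R[1]+.5)/s-.5,.028)-b
    e=a-d; yaw=np.arctan2(-e[0],e[1]); m=(a+d)/2; ax=np.array([np.cos(yaw),np.sin(yaw)])
    print(n,"edge len",np.linalg.norm(e)*1e3,"yaw",np.degrees(yaw),"origin",(m[:2]+.033*ax)*1e3,"grasp",(m[:2]+.021*ax)*1e3)
    # mask contour moments
    g=c["frame"][mask[1]:mask[1]+mask[3],mask[0]:mask[0]+mask[2]].astype(int)
    k=(g[:,:,0]<55).astype(np.uint8); M=cv2.moments(k,True); u,v=M["m10"]/M["m00"]+mask[0],M["m01"]/M["m00"]+mask[1]
    w=pt(c,u,v,.028)-b; ang=.5*np.arctan2(2*M["mu11"],M["mu20"]-M["mu02"])
    cd=(41*50*(-12.5)+np.pi*625/2*(8+4*25/3/np.pi))/(41*50+np.pi*625/2)
    print("  centroid",w[:2]*1e3,"area mm2",M["m00"]*(1/441.*1.29)**2*1e6,"img ang",np.degrees(ang),"centroid x model",cd)
f("L",(180,200),8,(264,422),(386,390),(200,225,40,35))
f("R",(370,210),8,(190,299),(295,241),(378,218,36,36))
```

```text
L edge len 49.05035597799614 yaw 13.12575675421733 origin [633.953153  264.4199475] grasp [622.26666524 261.69487799]
  centroid [630.46021495 263.7202656 ] area mm2 2378.740339673285 img ang 76.72167540736399 centroid x model -2.4257795888018725
R edge len 47.12006306991405 yaw 27.088621622588082 origin [ 637.16832744 -286.63385435] grasp [ 626.48468839 -292.09827168]
  centroid [ 634.24162546 -287.61723341] area mm2 2318.8440001851086 img ang 61.55705027319318 centroid x model -2.4257795888018725
```

```bash
python3 -m jog '[{"grip":0,"x":0,"y":0,"z":0,"rx":0,"ry":0,"rz":6.57},{"grip":0,"x":0,"y":0,"z":0,"rx":0,"ry":0,"rz":6.57},{"grip":0,"x":0,"y":0,"z":0,"rx":0,"ry":0,"rz":6.57},{"grip":0,"x":0,"y":0,"z":0,"rx":0,"ry":0,"rz":6.57},{"grip":0,"x":0,"y":0,"z":0,"rx":0,"ry":0,"rz":6.57},{"grip":0,"x":0,"y":0,"z":0,"rx":0,"ry":0,"rz":6.57},{"grip":0,"x":0,"y":0,"z":0,"rx":0,"ry":0,"rz":6.57},{"grip":0,"x":0,"y":0,"z":0,"rx":0,"ry":0,"rz":6.57}]' 50
python3 -m jog '[{"grip":0,"x":0,"y":0,"z":0,"rx":0,"ry":0,"rz":6.57},{"grip":0,"x":0,"y":0,"z":0,"rx":0,"ry":0,"rz":6.57},{"grip":0,"x":0,"y":0,"z":0,"rx":0,"ry":0,"rz":6.57},{"grip":0,"x":0,"y":0,"z":0,"rx":0,"ry":0,"rz":6.57},{"grip":0,"x":-19,"y":-29,"z":0,"rx":0,"ry":0,"rz":0},{"grip":0,"x":-19,"y":-29,"z":0,"rx":0,"ry":0,"rz":0},{"grip":0,"x":-19,"y":-29,"z":0,"rx":0,"ry":0,"rz":0},{"grip":0,"x":-19,"y":-29,"z":0,"rx":0,"ry":0,"rz":0}]' 50
python3 -m jog '[{"grip":0,"x":-19,"y":-29,"z":10,"rx":0,"ry":0,"rz":0},{"grip":0,"x":-19,"y":-29,"z":20,"rx":0,"ry":0,"rz":0},{"grip":0,"x":-19,"y":-29,"z":20,"rx":0,"ry":0,"rz":0},{"grip":0,"x":-19,"y":-29,"z":20,"rx":0,"ry":0,"rz":0},{"grip":0,"x":0,"y":0,"z":20,"rx":0,"ry":0,"rz":0},{"grip":0,"x":0,"y":0,"z":0,"rx":0,"ry":0,"rz":0},{"grip":0,"x":0,"y":0,"z":0,"rx":0,"ry":0,"rz":0},{"grip":0,"x":0,"y":0,"z":0,"rx":0,"ry":0,"rz":0}]' 50
python3 - <<'E'
from h import *
st(); go(.6215,.2616,np.radians(-76.9),z=.174)
c=read_camera("wrist"); cv2.imwrite("pics/w11.png",c["frame"][:,:,::-1])
E
```

```text
time: 19.42
eef_pos: [0.4267, 0.0602, 0.3942]
tcp_rot: [0.903, -0.43, -0.002, 0.001]
contact_force: [-0.6, 0.2, -0.0]
opening: 0.998
time: 20.08
eef_pos: [0.5233, 0.1617, 0.3939]
tcp_rot: [0.783, -0.622, -0.002, 0.002]
contact_force: [-0.3, 0.2, 0.6]
opening: 0.996
time: 20.75
eef_pos: [0.6182, 0.2604, 0.3064]
tcp_rot: [0.783, -0.622, -0.0, 0.001]
contact_force: [0.7, -0.7, 0.5]
opening: 0.999
t 20.75 p [618.2 260.4 306.4] jaw -76.92 tilt [-0.0012 -0.0004] open 0.999 F [ 0.7 -0.7  0.5]
d tool now mm [ -0.4  -3.6 132.4] | in target frame [ -0.4  -3.4 132.4] | rot deg [ 0.08 -0.01 -0.02] q [ 0.25  0.37  1.66 -0.    1.11  1.59]
```

View pics/w11.png

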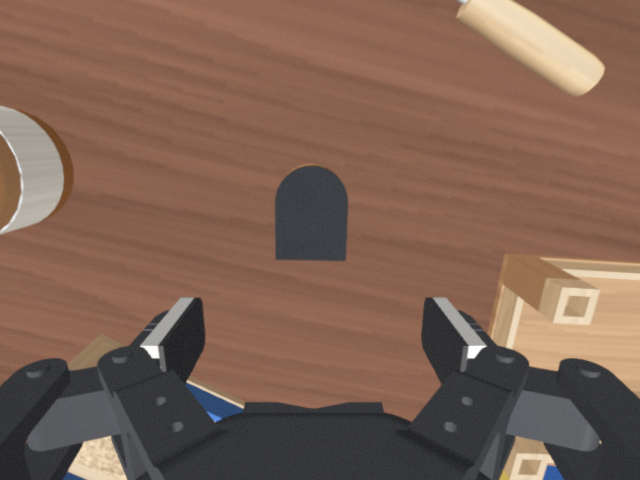

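```bash
python3 -m jog '[{"grip":0,"x":-0.4,"y":-3.5,"z":35,"rx":0,"ry":0,"rz":0},{"grip":0,"x":0,"y":0,"z":38,"rx":0,"ry":0,"rz":0},{"grip":0,"x":0,"y":0,"z":32,"rx":0,"ry":0,"rz":0},{"grip":0,"x":0,"y":0,"z":17,"rx":0,"ry":0,"rz":0},{"grip":0,"x":0,"y":0,"z":8,"rx":0,"ry":0,"rz":0},{"grip":0,"x":0,"y":0,"z":0,"rx":0,"ry":0,"rz":0},{"grip":0,"x":0,"y":0,"z":0,"rx":0,"ry":0,"rz":0},{"grip":0,"x":0,"y":0,"z":0,"rx":0,"ry":0,"rz":0}]' 50
python3 -m jog '[{"grip":1,"x":0,"y":0,"z":0,"rx":0,"ry":0,"rz":0},{"grip":1,"x":0,"y":0,"z":0,"rx":0,"ry":0,"rz":0},{"grip":1,"x":0,"y":0,"z":0,"rx":0,"ry":0,"rz":0},{"grip":1,"x":0,"y":0,"z":0,"rx":0,"ry":0,"rz":0},{"grip":1,"x":0,"y":0,"z":0,"rx":0,"ry":0,"rz":0}]' 50
python3 - <<'E'
from h import *
st(); go(.6215,.2616,np.radians(-76.9),z=.174)
c=read_camera("wrist"); cv2.imwrite("pics/w12.png",c["frame"][:,:,::-1])
E
```

```text
time: 21.47
eef_pos: [0.6231, 0.2622, 0.18]
tcp_rot: [0.783, -0.622, 0.002, -0.002]
contact_force: [0.5, -0.4, -0.2]
opening: 1.002
time: 21.88
eef_pos: [0.6225, 0.2623, 0.1783]
tcp_rot: [0.783, -0.622, 0.001, -0.001]
contact_force: [-0.4, -0.1, 4.7]
opening: 0.57
t 21.88 p [622.5 262.3 178.3] jaw -76.89 tilt [0.0025 0.0006] open 0.570 F [-0.4 -0.1  4.7]
d tool now mm [0.4 1.2 4.3] | in target frame [0.4 1.2 4.3] | rot deg [-0.15  0.    0.01] q [ 0.25  0.54  1.69 -0.    0.91  1.59]
```

View pics/w12.png

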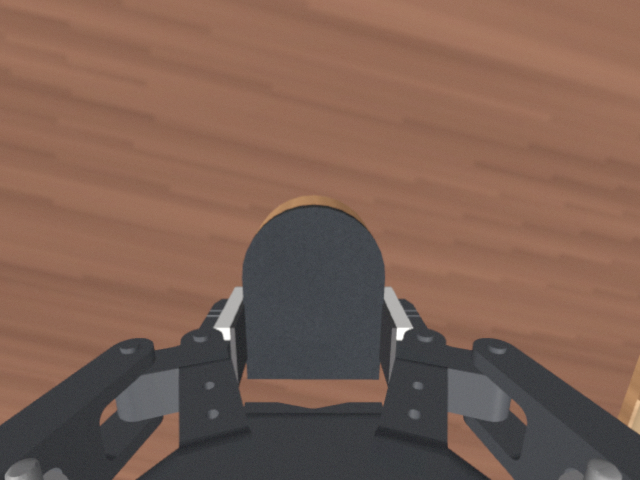

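```bash
python3 -m jog '[{"grip":1,"x":0,"y":0,"z":-15,"rx":0,"ry":0,"rz":0},{"grip":1,"x":0,"y":0,"z":-35,"rx":0,"ry":0,"rz":0},{"grip":1,"x":0,"y":0,"z":-35,"rx":0,"ry":0,"rz":0},{"grip":1,"x":0,"y":0,"z":-15,"rx":0,"ry":0,"rz":3.64},{"grip":1,"x":15,"y":6,"z":0,"rx":0,"ry":0,"rz":0},{"grip":1,"x":35,"y":14.5,"z":0,"rx":0,"ry":0,"rz":0},{"grip":1,"x":35,"y":14.5,"z":0,"rx":0,"ry":0,"rz":0},{"grip":1,"x":35,"y":14.5,"z":0,"rx":0,"ry":0,"rz":0}]' 50
python3 -m jog '[{"grip":1,"x":35,"y":14.5,"z":0,"rx":0,"ry":0,"rz":0},{"grip":1,"x":35,"y":14.5,"z":0,"rx":0,"ry":0,"rz":0},{"grip":1,"x":20.7,"y":7.6,"z":0,"rx":0,"ry":0,"rz":0},{"grip":1,"x":0,"y":0,"z":0,"rx":0,"ry":0,"rz":0},{"grip":1,"x":0,"y":0,"z":0,"rx":0,"ry":0,"rz":0},{"grip":1,"x":0,"y":0,"z":0,"rx":0,"ry":0,"rz":0}]' 50
python3 - <<'E'
from h import *
st(); go(.5722,.0403,np.radians(-80.53),z=.1845)
c=read_camera("wrist"); cv2.imwrite("pics/w13.png",c["frame"][:,:,::-1])
E
```

```text
time: 22.6
eef_pos: [0.5909, 0.1339, 0.2748]
tcp_rot: [0.764, -0.645, -0.001, 0.001]
contact_force: [-0.5, -0.7, -0.9]
opening: 0.572
time: 23.1
eef_pos: [0.571, 0.04, 0.2757]
tcp_rot: [0.763, -0.646, -0.001, 0.0]
contact_force: [0.4, 0.5, -0.4]
opening: 0.572
t 23.10 p [571.   40.  275.7] jaw -80.53 tilt [-0.0021  0.0005] open 0.572 F [ 0.4  0.5 -0.4]
d tool now mm [ 0.  -1.4 91.2] | in target frame [-0.1 -1.3 91.2] | rot deg [0.11 0.05 0.  ] q [-0.11  0.2   1.93  0.    1.01  1.3 ]
```

View pics/w13.png

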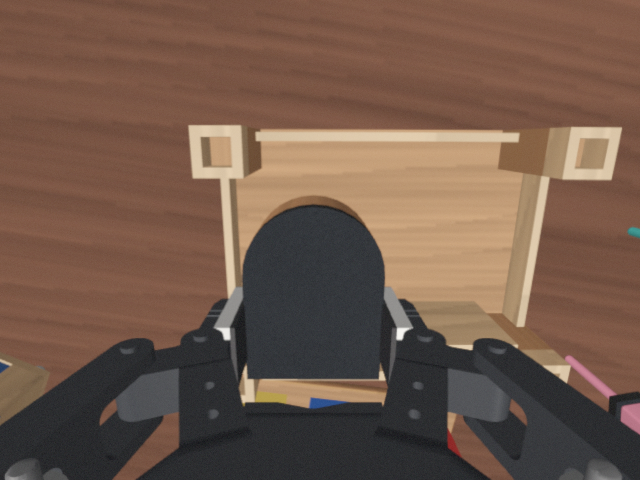

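```bash
python3 -m jog '[{"grip":1,"x":0,"y":-1.3,"z":25,"rx":0,"ry":0,"rz":0},{"grip":1,"x":0,"y":0,"z":25,"rx":0,"ry":0,"rz":0},{"grip":1,"x":0,"y":0,"z":20,"rx":0,"ry":0,"rz":0},{"grip":1,"x":0,"y":0,"z":10,"rx":0,"ry":0,"rz":0},{"grip":1,"x":0,"y":0,"z":6,"rx":0,"ry":0,"rz":0},{"grip":1,"x":0,"y":0,"z":2,"rx":0,"ry":0,"rz":0},{"grip":1,"x":0,"y":0,"z":0,"rx":0,"ry":0,"rz":0},{"grip":1,"x":0,"y":0,"z":0,"rx":0,"ry":0,"rz":0}]' 50
python3 - <<'E'
from h import *
st(); go(.5722,.0403,np.radians(-80.53),z=.1845)
E
```

```text
time: 23.82
eef_pos: [0.5736, 0.0405, 0.1899]
tcp_rot: [0.763, -0.646, 0.001, -0.001]
contact_force: [0.7, -0.1, -0.3]
opening: 0.577
t 23.82 p [573.6  40.5 189.9] jaw -80.51 tilt [ 0.0022 -0.0002] open 0.577 F [ 0.7 -0.1 -0.3]
d tool now mm [-0.   1.4  5.4] | in target frame [-0.   1.4  5.4] | rot deg [-0.12 -0.03  0.02] q [-0.11  0.34  1.95  0.    0.85  1.3 ]
```

```bash
python3 -m jog '[{"grip":1,"x":0,"y":0,"z":2,"rx":0,"ry":0,"rz":0},{"grip":1,"x":0,"y":0,"z":2,"rx":0,"ry":0,"rz":0},{"grip":1,"x":0,"y":0,"z":1,"rx":0,"ry":0,"rz":0},{"grip":1,"x":0,"y":0,"z":0,"rx":0,"ry":0,"rz":0},{"grip":1,"x":0,"y":0,"z":0,"rx":0,"ry":0,"rz":0}]' 50
python3 - <<'E'
from h import *
st()
E
```

```text
time: 24.23
eef_pos: [0.5732, 0.0402, 0.1843]
tcp_rot: [0.763, -0.646, 0.0, -0.0]
contact_force: [-0.6, 0.3, 1.0]
opening: 0.571
t 24.23 p [573.2  40.2 184.3] jaw -80.54 tilt [ 0.001  -0.0001] open 0.571 F [-0.6  0.3  1. ]
```

```bash
python3 -m jog '[{"grip":0.33,"x":0,"y":0,"z":0.5,"rx":0,"ry":0,"rz":0},{"grip":0.33,"x":0,"y":0,"z":0,"rx":0,"ry":0,"rz":0},{"grip":0.33,"x":0,"y":0,"z":0,"rx":0,"ry":0,"rz":0},{"grip":0.33,"x":0,"y":0,"z":-15,"rx":0,"ry":0,"rz":0},{"grip":0.33,"x":0,"y":0,"z":-35,"rx":0,"ry":0,"rz":0},{"grip":0,"x":0,"y":0,"z":-40,"rx":0,"ry":0,"rz":0},{"grip":0,"x":0,"y":0,"z":-25,"rx":0,"ry":0,"rz":0},{"grip":0,"x":0,"y":0,"z":0,"rx":0,"ry":0,"rz":0}]' 50
python3 - <<'E'
from h import *
st(); go(.6259,-.292,np.radians(-62.7),z=.30)
c=read_camera("wrist"); cv2.imwrite("pics/w14.png",c["frame"][:,:,::-1])
E
```

```text
time: 24.9
eef_pos: [0.5751, 0.0402, 0.3057]
tcp_rot: [0.763, -0.646, 0.005, -0.004]
contact_force: [0.1, 0.5, 0.5]
opening: 0.999
t 24.90 p [575.1  40.2 305.7] jaw -80.52 tilt [ 0.0132 -0.0014] open 0.999 F [0.1 0.5 0.5]
d tool now mm [336.    4.7   6.8] | in target frame [318.5 107.2   5.7] | rot deg [ -0.7   -0.31 -17.82] q [-0.11  0.17  1.9   0.    1.05  1.3 ]
```

View pics/w14.png

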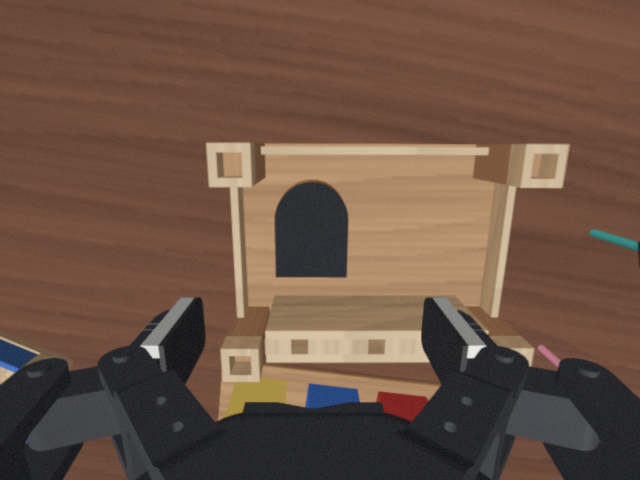

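```bash
python3 -m jog '[{"grip":0,"x":0,"y":0,"z":-30,"rx":0,"ry":0,"rz":-5.94},{"grip":0,"x":0,"y":0,"z":-25,"rx":0,"ry":0,"rz":-5.94},{"grip":0,"x":0,"y":0,"z":0,"rx":0,"ry":0,"rz":-5.94},{"grip":0,"x":35,"y":11.8,"z":0,"rx":0,"ry":0,"rz":0},{"grip":0,"x":35,"y":11.8,"z":0,"rx":0,"ry":0,"rz":0},{"grip":0,"x":35,"y":11.8,"z":0,"rx":0,"ry":0,"rz":0},{"grip":0,"x":35,"y":11.8,"z":0,"rx":0,"ry":0,"rz":0},{"grip":0,"x":35,"y":11.8,"z":0,"rx":0,"ry":0,"rz":0}]' 50
python3 -m jog '[{"grip":0,"x":35,"y":11.8,"z":0,"rx":0,"ry":0,"rz":0},{"grip":0,"x":35,"y":11.8,"z":0,"rx":0,"ry":0,"rz":0},{"grip":0,"x":35,"y":11.8,"z":0,"rx":0,"ry":0,"rz":0},{"grip":0,"x":25,"y":8.4,"z":10,"rx":0,"ry":0,"rz":0},{"grip":0,"x":13.5,"y":4.4,"z":15,"rx":0,"ry":0,"rz":0},{"grip":0,"x":0,"y":0,"z":0,"rx":0,"ry":0,"rz":0},{"grip":0,"x":0,"y":0,"z":0,"rx":0,"ry":0,"rz":0}]' 50
python3 - <<'E'
from h import *
st(); go(.6259,-.292,np.radians(-62.7),z=.174)
c=read_camera("wrist"); cv2.imwrite("pics/w15.png",c["frame"][:,:,::-1])
E
```

```text
time: 25.62
eef_pos: [0.6003, -0.1437, 0.351]
tcp_rot: [0.854, -0.52, -0.002, 0.0]
contact_force: [0.2, -0.1, 1.1]
opening: 1.0
time: 26.2
eef_pos: [0.6228, -0.2923, 0.3245]
tcp_rot: [0.854, -0.521, -0.003, -0.0]
contact_force: [0.3, 0.6, -0.2]
opening: 0.996
t 26.20 p [ 622.8 -292.3  324.5] jaw -62.81 tilt [-0.0053  0.0039] open 0.996 F [ 0.3  0.6 -0.2]
d tool now mm [  2.1  -3.3 150.5] | in target frame [  1.2  -2.8 150.5] | rot deg [ 0.17  0.34 -0.11] q [-0.59  0.38  1.6   0.    1.16  0.51]
```

View pics/w15.png

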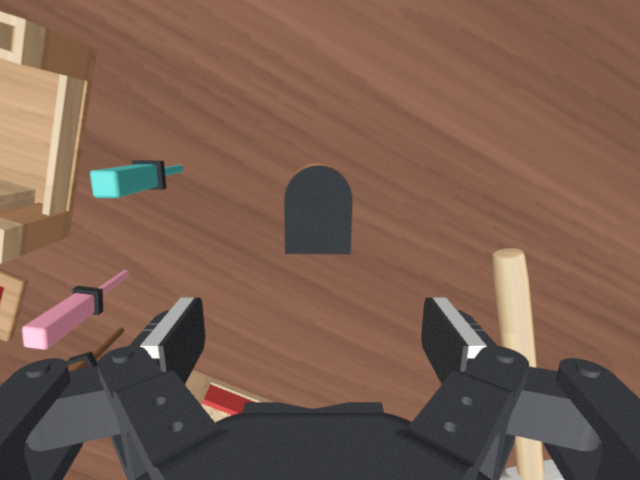

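```bash
python3 -m jog '[{"grip":0,"x":1.5,"y":-2.6,"z":35,"rx":0,"ry":0,"rz":0},{"grip":0,"x":0,"y":0,"z":38,"rx":0,"ry":0,"rz":0},{"grip":0,"x":0,"y":0,"z":38,"rx":0,"ry":0,"rz":0},{"grip":0,"x":0,"y":0,"z":25,"rx":0,"ry":0,"rz":0},{"grip":0,"x":0,"y":0,"z":11,"rx":0,"ry":0,"rz":0},{"grip":0,"x":0,"y":0,"z":0,"rx":0,"ry":0,"rz":0},{"grip":0,"x":0,"y":0,"z":0,"rx":0,"ry":0,"rz":0},{"grip":0,"x":0,"y":0,"z":0,"rx":0,"ry":0,"rz":0}]' 50
python3 -m jog '[{"grip":1,"x":0,"y":0,"z":0,"rx":0,"ry":0,"rz":0},{"grip":1,"x":0,"y":0,"z":0,"rx":0,"ry":0,"rz":0},{"grip":1,"x":0,"y":0,"z":0,"rx":0,"ry":0,"rz":0},{"grip":1,"x":0,"y":0,"z":0,"rx":0,"ry":0,"rz":0},{"grip":1,"x":0,"y":0,"z":0,"rx":0,"ry":0,"rz":0}]' 50
python3 - <<'E'
from h import *
st(); go(.6259,-.292,np.radians(-62.7),z=.174)
c=read_camera("wrist"); crop(c,160,150,320,260,2,"pics/w16.png")
E
```

```text
time: 26.92
eef_pos: [0.6279, -0.2922, 0.1844]
tcp_rot: [0.854, -0.52, 0.003, 0.0]
contact_force: [-0.1, 0.3, 0.4]
opening: 1.001
time: 27.33
eef_pos: [0.6273, -0.2926, 0.1833]
tcp_rot: [0.854, -0.52, 0.002, 0.0]
contact_force: [-0.5, 0.3, 4.7]
opening: 0.573
t 27.33 p [ 627.3 -292.6  183.3] jaw -62.72 tilt [ 0.0027 -0.0017] open 0.573 F [-0.5  0.3  4.7]
d tool now mm [-1.2  1.   9.3] | in target frame [-1.1  1.   9.3] | rot deg [-0.09 -0.16 -0.02] q [-0.58  0.56  1.64  0.    0.93  0.51]
```

View pics/w16.png

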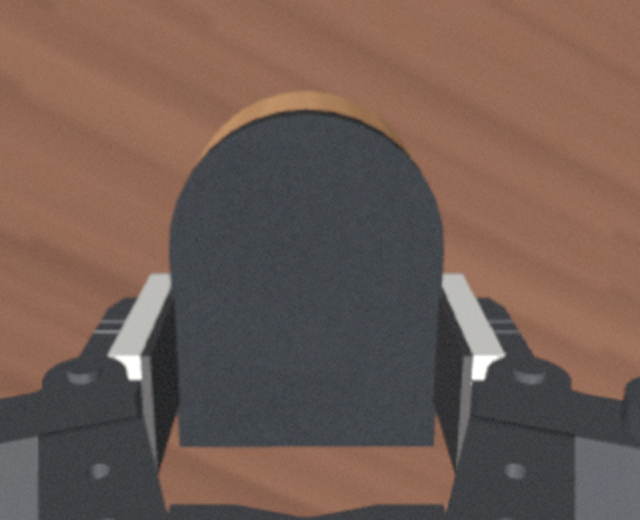

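```bash
python3 -m jog '[{"grip":0.3,"x":0,"y":0,"z":0,"rx":0,"ry":0,"rz":0},{"grip":0.3,"x":0,"y":0,"z":0,"rx":0,"ry":0,"rz":0},{"grip":0.3,"x":0,"y":0,"z":6,"rx":0,"ry":0,"rz":0},{"grip":0.3,"x":0,"y":0,"z":0,"rx":0,"ry":0,"rz":0},{"grip":0.3,"x":0,"y":0,"z":0,"rx":0,"ry":0,"rz":0},{"grip":1,"x":0,"y":0,"z":0,"rx":0,"ry":0,"rz":0},{"grip":1,"x":0,"y":0,"z":0,"rx":0,"ry":0,"rz":0},{"grip":1,"x":0,"y":0,"z":0,"rx":0,"ry":0,"rz":0}]' 50
python3 - <<'E'
from h import *
st(); go(.6259,-.292,np.radians(-62.7),z=.174)
E
```

```text
time: 28.05
eef_pos: [0.6266, -0.292, 0.175]
tcp_rot: [0.854, -0.52, -0.0, 0.0]
contact_force: [0.1, -0.4, -0.6]
opening: 0.576
t 28.05 p [ 626.6 -292.   175. ] jaw -62.71 tilt [-0.0003  0.0002] open 0.576 F [ 0.1 -0.4 -0.6]
d tool now mm [-0.3  0.6  1. ] | in target frame [-0.3  0.6  1. ] | rot deg [ 0.01  0.01 -0.01] q [-0.58  0.57  1.65 -0.    0.92  0.51]
```

```bash
python3 -m jog '[{"grip":1,"x":0,"y":0,"z":-15,"rx":0,"ry":0,"rz":0},{"grip":1,"x":0,"y":0,"z":-35,"rx":0,"ry":0,"rz":0},{"grip":1,"x":0,"y":0,"z":-40,"rx":0,"ry":0,"rz":0},{"grip":1,"x":0,"y":0,"z":-40,"rx":0,"ry":0,"rz":0},{"grip":1,"x":0,"y":0,"z":-20,"rx":0,"ry":0,"rz":5.94},{"grip":1,"x":0,"y":0,"z":0,"rx":0,"ry":0,"rz":5.94},{"grip":1,"x":0,"y":0,"z":0,"rx":0,"ry":0,"rz":5.94},{"grip":1,"x":-20,"y":0,"z":0,"rx":0,"ry":0,"rz":0}]' 50
python3 -m jog '[{"grip":1,"x":-35,"y":0,"z":0,"rx":0,"ry":0,"rz":0},{"grip":1,"x":-36,"y":0,"z":0,"rx":0,"ry":0,"rz":0},{"grip":1,"x":-36,"y":0,"z":0,"rx":0,"ry":0,"rz":0},{"grip":1,"x":-36,"y":0,"z":0,"rx":0,"ry":0,"rz":0},{"grip":1,"x":-36,"y":0,"z":0,"rx":0,"ry":0,"rz":0},{"grip":1,"x":-33,"y":-0.9,"z":10,"rx":0,"ry":0,"rz":0},{"grip":1,"x":-18.8,"y":0,"z":20,"rx":0,"ry":0,"rz":0},{"grip":1,"x":0,"y":0,"z":10,"rx":0,"ry":0,"rz":0}]' 50
python3 -m jog '[{"grip":1,"x":0,"y":0,"z":0,"rx":0,"ry":0,"rz":0},{"grip":1,"x":0,"y":0,"z":0,"rx":0,"ry":0,"rz":0},{"grip":1,"x":0,"y":0,"z":0,"rx":0,"ry":0,"rz":0}]' 50
python3 - <<'E'
from h import *
st(); go(.5863,-.0445,np.radians(-80.53),z=.182)
c=read_camera("wrist"); cv2.imwrite("pics/w17.png",c["frame"][:,:,::-1])
E
```

```text
time: 28.72
eef_pos: [0.6233, -0.2746, 0.3277]
tcp_rot: [0.761, -0.649, 0.002, 0.0]
contact_force: [-0.0, 0.9, -1.1]
opening: 0.578
time: 29.38
eef_pos: [0.5849, -0.0408, 0.2845]
tcp_rot: [0.764, -0.645, -0.001, 0.0]
contact_force: [-0.3, 1.2, -1.4]
opening: 0.578
time: 29.63
eef_pos: [0.5869, -0.0457, 0.2865]
tcp_rot: [0.763, -0.647, 0.001, -0.0]
contact_force: [0.5, -1.0, -0.8]
opening: 0.577
t 29.63 p [586.9 -45.7 286.5] jaw -80.60 tilt [ 0.002  -0.0008] open 0.577 F [ 0.5 -1.  -0.8]
d tool now mm [ -1.4   0.6 104.5] | in target frame [ -1.3   0.4 104.5] | rot deg [-0.1  -0.07 -0.07] q [-0.25  0.22  1.88 -0.    1.03  1.16]
```

View pics/w17.png

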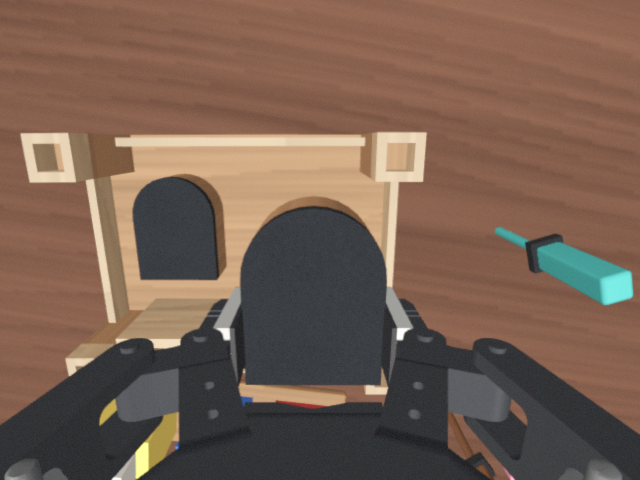

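```bash
python3 -m jog '[{"grip":1,"x":-1,"y":0,"z":30,"rx":0,"ry":0,"rz":0},{"grip":1,"x":0,"y":0,"z":30,"rx":0,"ry":0,"rz":0},{"grip":1,"x":0,"y":0,"z":25,"rx":0,"ry":0,"rz":0},{"grip":1,"x":0,"y":0,"z":10,"rx":0,"ry":0,"rz":0},{"grip":1,"x":0,"y":0,"z":5,"rx":0,"ry":0,"rz":0},{"grip":1,"x":0,"y":0,"z":0,"rx":0,"ry":0,"rz":0},{"grip":1,"x":0,"y":0,"z":0,"rx":0,"ry":0,"rz":0},{"grip":1,"x":0,"y":0,"z":0,"rx":0,"ry":0,"rz":0}]' 50
python3 - <<'E'
from h import *
st(); go(.5863,-.0445,np.radians(-80.53),z=.182)
E
```

```text
time: 30.35
eef_pos: [0.5872, -0.044, 0.1874]
tcp_rot: [0.763, -0.646, 0.002, -0.001]
contact_force: [-0.7, -0.0, -0.7]
opening: 0.574
t 30.35 p [587.2 -44.  187.4] jaw -80.55 tilt [ 0.0039 -0.001 ] open 0.574 F [-0.7 -0.  -0.7]
d tool now mm [0.3 1.  5.4] | in target frame [0.4 1.  5.4] | rot deg [-0.21 -0.09 -0.02] q [-0.25  0.37  1.91  0.    0.85  1.16]
```

```bash
python3 -m jog '[{"grip":1,"x":0,"y":0,"z":2,"rx":0,"ry":0,"rz":0},{"grip":1,"x":0,"y":0,"z":2,"rx":0,"ry":0,"rz":0},{"grip":1,"x":0,"y":0,"z":1,"rx":0,"ry":0,"rz":0},{"grip":1,"x":0,"y":0,"z":0,"rx":0,"ry":0,"rz":0},{"grip":1,"x":0,"y":0,"z":0,"rx":0,"ry":0,"rz":0}]' 50
python3 - <<'E'
from h import *
st()
E
```

```text
time: 30.77
eef_pos: [0.5864, -0.0435, 0.1807]
tcp_rot: [0.763, -0.646, 0.0, -0.0]
contact_force: [-0.0, -0.1, 1.2]
opening: 0.575
t 30.77 p [586.4 -43.5 180.7] jaw -80.53 tilt [ 0.0009 -0.0002] open 0.575 F [-0.  -0.1  1.2]
```

```bash
python3 -m jog '[{"grip":0.33,"x":0,"y":0,"z":0,"rx":0,"ry":0,"rz":0},{"grip":0.33,"x":0,"y":0,"z":0,"rx":0,"ry":0,"rz":0},{"grip":0.33,"x":0,"y":0,"z":0,"rx":0,"ry":0,"rz":0},{"grip":0.33,"x":0,"y":0,"z":-15,"rx":0,"ry":0,"rz":0},{"grip":0.33,"x":0,"y":0,"z":-35,"rx":0,"ry":0,"rz":0},{"grip":0.33,"x":0,"y":0,"z":-40,"rx":0,"ry":0,"rz":0},{"grip":0.33,"x":0,"y":0,"z":-40,"rx":0,"ry":0,"rz":0},{"grip":0.33,"x":0,"y":0,"z":-30,"rx":0,"ry":0,"rz":0}]' 50
python3 - <<'E'
from h import *
st(); 
c=read_camera("wrist"); cv2.imwrite("pics/w18.png",c["frame"][:,:,::-1])
c=read_camera("top"); cv2.imwrite("pics/t18.png",c["frame"][:,:,::-1])
crop(c,340,215,130,130,6,"pics/t18r.png")
E
```

```text
time: 31.43
eef_pos: [0.5864, -0.0435, 0.3438]
tcp_rot: [0.763, -0.646, 0.002, -0.001]
contact_force: [0.6, 0.2, 0.8]
opening: 0.67
t 31.43 p [586.4 -43.5 343.8] jaw -80.53 tilt [ 0.0034 -0.0008] open 0.670 F [0.6 0.2 0.8]
```

View pics/w18.png

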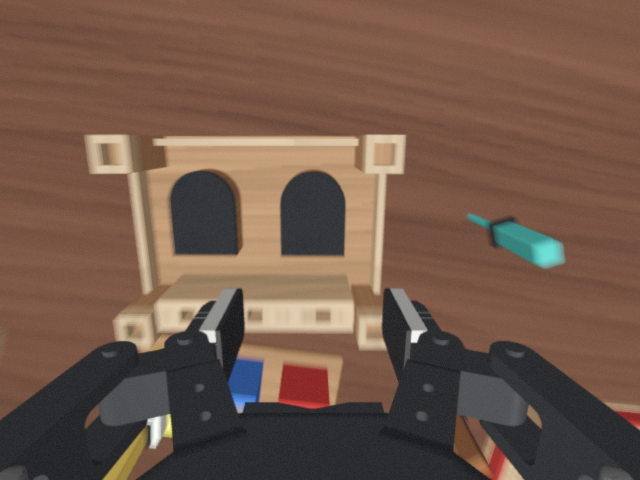

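View pics/t18.png

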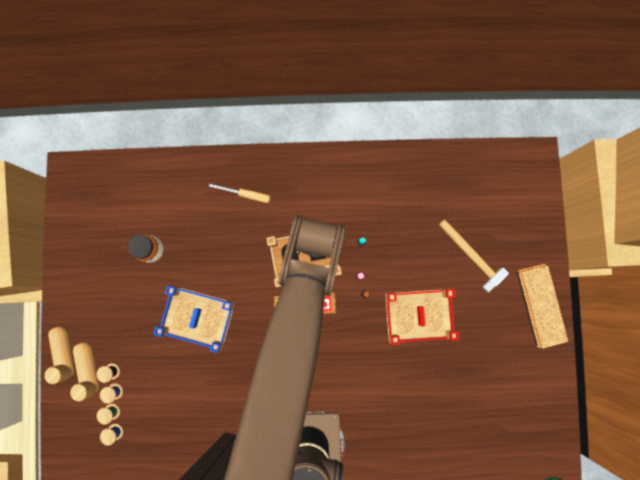

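View pics/t18r.png

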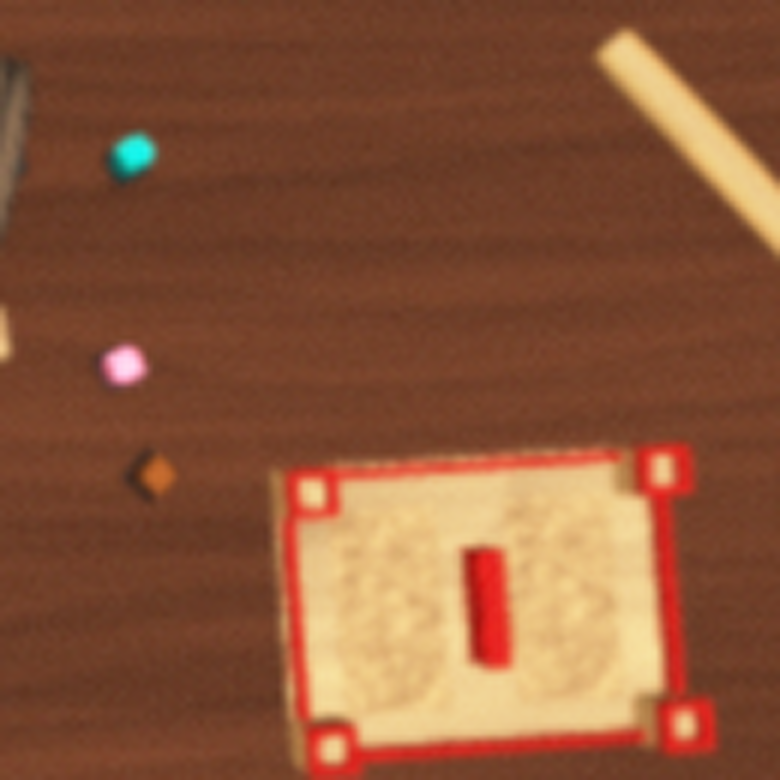

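Run:
```python
from h import *
c=read_camera("top"); b=np.array([.0018,-.0019])
P=np.array([(63,88),(63,-88),(-63,88),(-63,-88)])/1000
px=[(313,493),(663,468),(333,748),(685,725)]
w=[pt(c,340+(u+.5)/6-.5,215+(v+.5)/6-.5,.074)for u,v in px]
t,y,r=fit2(P,w); t=t-b; print(t*1e3,np.degrees(y),r.round(1).tolist()); print("r",np.hypot(*t))
go(t[0],t[1],y-np.pi/2,z=.35)
```

```text
[ 385.27480575 -351.21796564] 2.0105158082622814 [[-0.5, -0.5], [0.2, 0.5], [0.6, -0.7], [-0.3, 0.6]]
r 0.5213355304737965
d tool now mm [270.2 249.5  -6.6] | in target frame [300.3 212.4  -5.6] | rot deg [-0.43 -0.15  7.46] q [-0.25  0.15  1.85 -0.    1.13  1.16]
```

```bash
python3 -m jog '[{"grip":0,"x":0,"y":0,"z":-5,"rx":0,"ry":0,"rz":3.73},{"grip":0,"x":0,"y":0,"z":0,"rx":0,"ry":0,"rz":3.73},{"grip":0,"x":20,"y":14.2,"z":0,"rx":0,"ry":0,"rz":0},{"grip":0,"x":33,"y":23.3,"z":0,"rx":0,"ry":0,"rz":0},{"grip":0,"x":33,"y":23.3,"z":0,"rx":0,"ry":0,"rz":0},{"grip":0,"x":33,"y":23.3,"z":0,"rx":0,"ry":0,"rz":0},{"grip":0,"x":33,"y":23.3,"z":0,"rx":0,"ry":0,"rz":0},{"grip":0,"x":33,"y":23.3,"z":0,"rx":0,"ry":0,"rz":0}]' 60
python3 -m jog '[{"grip":0,"x":33,"y":23.3,"z":0,"rx":0,"ry":0,"rz":0},{"grip":0,"x":33,"y":23.3,"z":0,"rx":0,"ry":0,"rz":0},{"grip":0,"x":30,"y":21.3,"z":0,"rx":0,"ry":0,"rz":0},{"grip":0,"x":19.3,"y":13.8,"z":0,"rx":0,"ry":0,"rz":0},{"grip":0,"x":0,"y":0,"z":0,"rx":0,"ry":0,"rz":0},{"grip":0,"x":0,"y":0,"z":0,"rx":0,"ry":0,"rz":0},{"grip":0,"x":0,"y":0,"z":0,"rx":0,"ry":0,"rz":0}]' 60
python3 - <<'E'
from h import *
st(); go(.3853,-.3512,np.radians(-87.99),z=.205)
c=read_camera("wrist"); cv2.imwrite("pics/w19.png",c["frame"][:,:,::-1])
E
```

```text
time: 32.25
eef_pos: [0.4602, -0.2338, 0.343]
tcp_rot: [0.72, -0.694, -0.002, 0.0]
contact_force: [1.0, -0.3, -1.2]
opening: 0.999
time: 32.83
eef_pos: [0.3843, -0.3504, 0.3436]
tcp_rot: [0.719, -0.695, -0.002, -0.0]
contact_force: [0.2, 0.2, -0.6]
opening: 1.006
t 32.83 p [ 384.3 -350.4  343.6] jaw -88.01 tilt [-0.0015  0.0028] open 1.006 F [ 0.2  0.2 -0.6]
d tool now mm [  1.2  -1.2 138.6] | in target frame [  0.8  -1.  138.6] | rot deg [ 0.08  0.16 -0.02] q [-0.93  0.    2.01  0.    1.13  0.6 ]
```

View pics/w19.png

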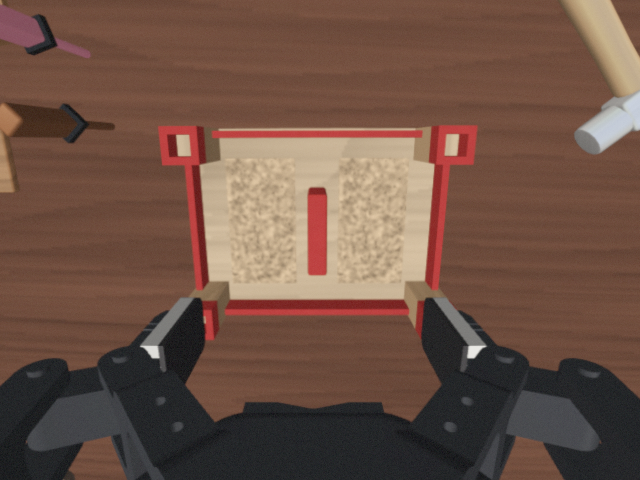

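Run:
```python
from h import *
c=read_camera("wrist"); crop(c,150,115,160,60,5,"pics/w19a.png"); crop(c,400,115,110,60,5,"pics/w19b.png"); crop(c,290,170,60,120,5,"pics/w19c.png")
```

```text
(no output)
```

View pics/w19a.png

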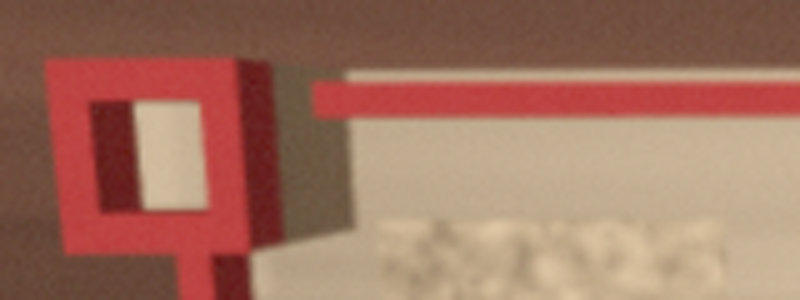

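View pics/w19b.png

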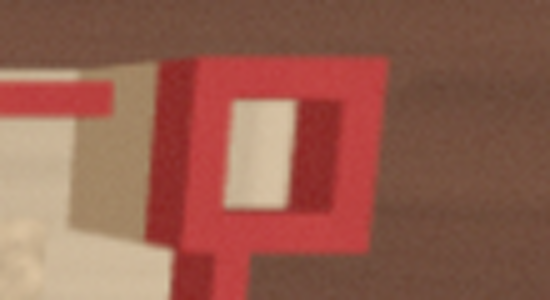

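View pics/w19c.png

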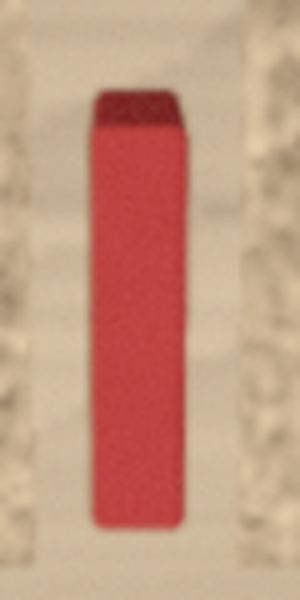

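Run:
```python
from h import *
c=read_camera("wrist"); s=get_state(); T=Rn.from_quat(s["tcp_rot"]).as_matrix()
b=(T@np.array([.00045,-.00065,0]))[:2]
q=lambda off,u,v,z: pt(c,off[0]+(u+.5)/5-.5,off[1]+(v+.5)/5-.5,z)
w=[q((150,115),148,156,.074),q((400,115),285,155,.074)]
t,y,r=fit2(np.array([(63,88),(63,-88)])/1000,w); print((t-b)*1e3,np.degrees(y),r)
h=q((290,170),138.5,328,.062)[:2]-b; print("handle",h*1e3)
go(h[0],h[1],y-np.pi/2,z=.2)
```

```text
[ 384.24010072 -352.4557759 ] 2.1300349271063435 [[-0.012421    0.33395846]
 [ 0.012421   -0.33395846]]
handle [ 385.25002366 -352.32210495]
d tool now mm [  2.5  -0.3 144.6] | in target frame [  2.4  -0.2 144.6] | rot deg [ 0.03  0.06 -0.02] q [-0.93  0.    2.01  0.    1.13  0.6 ]
```

```bash
python3 -m jog '[{"grip":0.2,"x":2,"y":-0.5,"z":38,"rx":0,"ry":0,"rz":0},{"grip":0.4,"x":0,"y":0,"z":38,"rx":0,"ry":0,"rz":0},{"grip":0.4,"x":0,"y":0,"z":38,"rx":0,"ry":0,"rz":0},{"grip":0.4,"x":0,"y":0,"z":20,"rx":0,"ry":0,"rz":0},{"grip":0.4,"x":0,"y":0,"z":7,"rx":0,"ry":0,"rz":0},{"grip":0.4,"x":0,"y":0,"z":0,"rx":0,"ry":0,"rz":0},{"grip":0.4,"x":0,"y":0,"z":0,"rx":0,"ry":0,"rz":0},{"grip":0.4,"x":0,"y":0,"z":0,"rx":0,"ry":0,"rz":0}]' 80
python3 - <<'E'
from h import *
st(); go(.3848,-.3524,np.radians(-87.95),z=.199)
E
```

```text
time: 33.65
eef_pos: [0.3859, -0.3537, 0.2064]
tcp_rot: [0.72, -0.694, 0.002, 0.0]
contact_force: [-0.6, -0.7, -0.2]
opening: 0.602
t 33.65 p [ 385.9 -353.7  206.4] jaw -87.95 tilt [ 0.0025 -0.0034] open 0.602 F [-0.6 -0.7 -0.2]
d tool now mm [-1.4  1.1  7.4] | in target frame [-1.4  1.1  7.4] | rot deg [-0.14 -0.2  -0.  ] q [-0.94  0.21  2.07  0.    0.85  0.6 ]
```

```bash
python3 -m jog '[{"grip":0.4,"x":-1,"y":0.6,"z":5,"rx":0,"ry":0,"rz":0},{"grip":0.4,"x":0,"y":0,"z":0,"rx":0,"ry":0,"rz":0},{"grip":0.4,"x":0,"y":0,"z":0,"rx":0,"ry":0,"rz":0},{"grip":1,"x":0,"y":0,"z":0,"rx":0,"ry":0,"rz":0},{"grip":1,"x":0,"y":0,"z":0,"rx":0,"ry":0,"rz":0},{"grip":1,"x":0,"y":0,"z":0,"rx":0,"ry":0,"rz":0},{"grip":1,"x":0,"y":0,"z":0,"rx":0,"ry":0,"rz":0},{"grip":1,"x":0,"y":0,"z":0,"rx":0,"ry":0,"rz":0}]' 80
python3 - <<'E'
from h import *
st(); go(.3848,-.3524,np.radians(-87.95),z=.199)
E
```

```text
time: 34.32
eef_pos: [0.3844, -0.3522, 0.1996]
tcp_rot: [0.719, -0.695, 0.0, -0.0]
contact_force: [-0.9, 1.7, 2.7]
opening: 0.156
t 34.32 p [ 384.4 -352.2  199.6] jaw -88.00 tilt [0.0001 0.    ] open 0.156 F [-0.9  1.7  2.7]
d tool now mm [ 0.2 -0.4  0.6] | in target frame [ 0.2 -0.4  0.6] | rot deg [-0.    0.   -0.05] q [-0.94  0.22  2.08  0.    0.84  0.6 ]
```

```bash
python3 -m jog '[{"grip":1,"x":0,"y":0,"z":-10,"rx":0,"ry":0,"rz":0},{"grip":1,"x":0,"y":0,"z":-20,"rx":0,"ry":0,"rz":0},{"grip":1,"x":0,"y":0,"z":-30,"rx":0,"ry":0,"rz":0},{"grip":1,"x":0,"y":0,"z":-35,"rx":0,"ry":0,"rz":0},{"grip":1,"x":0,"y":0,"z":-35,"rx":0,"ry":0,"rz":-2},{"grip":1,"x":0,"y":0,"z":-30,"rx":0,"ry":0,"rz":-3},{"grip":1,"x":0,"y":0,"z":-15,"rx":0,"ry":0,"rz":-2.47},{"grip":1,"x":0,"y":0,"z":0,"rx":0,"ry":0,"rz":0}]' 80
python3 - <<'E'
from h import *
st(); go(.5753,-.0028,np.radians(-80.53),z=.37)
c=read_camera("wrist"); cv2.imwrite("pics/w20.png",c["frame"][:,:,::-1])
E
```

```text
time: 34.98
eef_pos: [0.3847, -0.3526, 0.3791]
tcp_rot: [0.763, -0.646, 0.004, 0.001]
contact_force: [1.2, -0.3, -3.6]
opening: 0.151
t 34.98 p [ 384.7 -352.6  379.1] jaw -80.48 tilt [ 0.0051 -0.0071] open 0.151 F [ 1.2 -0.3 -3.6]
d tool now mm [-313.5 -245.8    7.6] | in target frame [-313.7 -245.5    9.1] | rot deg [-0.22 -0.45  0.06] q [-0.94 -0.03  1.98 -0.    1.19  0.47]
```

View pics/w20.png

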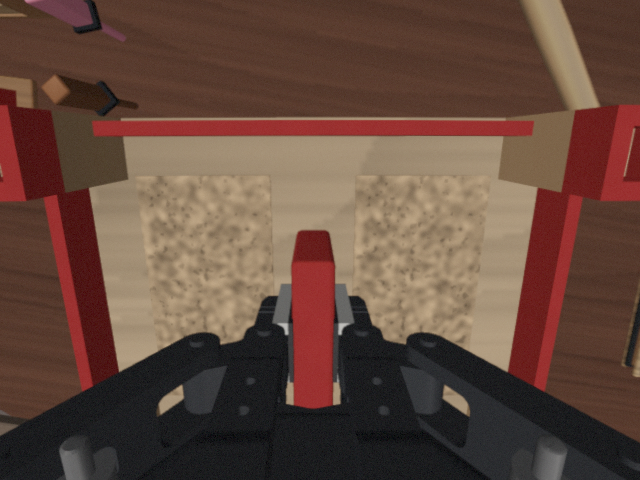

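Held level and square. Carry over.

```bash
python3 -m jog '[{"grip":1,"x":-10,"y":-8,"z":0,"rx":0,"ry":0,"rz":0},{"grip":1,"x":-20,"y":-16,"z":0,"rx":0,"ry":0,"rz":0},{"grip":1,"x":-30,"y":-23.5,"z":0,"rx":0,"ry":0,"rz":0},{"grip":1,"x":-30,"y":-23.5,"z":0,"rx":0,"ry":0,"rz":0},{"grip":1,"x":-30,"y":-23.5,"z":0,"rx":0,"ry":0,"rz":0},{"grip":1,"x":-30,"y":-23.5,"z":0,"rx":0,"ry":0,"rz":0},{"grip":1,"x":-30,"y":-23.5,"z":0,"rx":0,"ry":0,"rz":0},{"grip":1,"x":-30,"y":-23.5,"z":0,"rx":0,"ry":0,"rz":0}]' 80
python3 -m jog '[{"grip":1,"x":-30,"y":-23.5,"z":0,"rx":0,"ry":0,"rz":0},{"grip":1,"x":-30,"y":-23.5,"z":0,"rx":0,"ry":0,"rz":0},{"grip":1,"x":-22,"y":-17,"z":0,"rx":0,"ry":0,"rz":0},{"grip":1,"x":-14,"y":-9,"z":0,"rx":0,"ry":0,"rz":0},{"grip":1,"x":-7,"y":-4,"z":0,"rx":0,"ry":0,"rz":0},{"grip":1,"x":0,"y":0,"z":0,"rx":0,"ry":0,"rz":0},{"grip":1,"x":0,"y":0,"z":0,"rx":0,"ry":0,"rz":0},{"grip":1,"x":0,"y":0,"z":0,"rx":0,"ry":0,"rz":0}]' 80
python3 - <<'E'
from h import *
st(); go(.5753,-.0028,np.radians(-80.53),z=.29)
E
```

```text
time: 35.7
eef_pos: [0.5122, -0.115, 0.3708]
tcp_rot: [0.763, -0.647, -0.003, 0.001]
contact_force: [1.1, -0.7, -4.1]
opening: 0.156
time: 36.37
eef_pos: [0.5709, -0.0043, 0.373]
tcp_rot: [0.763, -0.647, -0.001, 0.001]
contact_force: [-0.7, 0.5, -3.3]
opening: 0.153
t 36.37 p [570.9  -4.3 373. ] jaw -80.59 tilt [-0.0024 -0.0001] open 0.153 F [-0.7  0.5 -3.3]
d tool now mm [-0.7 -4.8 83. ] | in target frame [-0.7 -4.6 83. ] | rot deg [ 0.14  0.02 -0.06] q [-0.19  0.09  1.87 -0.    1.19  1.22]
```

```bash
python3 -m jog '[{"grip":1,"x":-0.7,"y":-4,"z":25,"rx":0,"ry":0,"rz":0},{"grip":1,"x":0,"y":0,"z":25,"rx":0,"ry":0,"rz":0},{"grip":1,"x":0,"y":0,"z":18,"rx":0,"ry":0,"rz":0},{"grip":1,"x":0,"y":0,"z":8,"rx":0,"ry":0,"rz":0},{"grip":1,"x":0,"y":0,"z":0,"rx":0,"ry":0,"rz":0},{"grip":1,"x":0,"y":0,"z":0,"rx":0,"ry":0,"rz":0},{"grip":1,"x":0,"y":0,"z":0,"rx":0,"ry":0,"rz":0},{"grip":1,"x":0,"y":0,"z":0,"rx":0,"ry":0,"rz":0}]' 80
python3 - <<'E'
from h import *
st(); go(.5753,-.0028,np.radians(-80.53),z=.29)
c=read_camera("wrist"); cv2.imwrite("pics/w21.png",c["frame"][:,:,::-1])
c=read_camera("scene"); crop(c,230,160,170,140,4.5,"pics/s21.png")
E
```

```text
time: 37.03
eef_pos: [0.5759, -0.0025, 0.3003]
tcp_rot: [0.763, -0.646, 0.002, -0.001]
contact_force: [0.2, 0.4, -4.3]
opening: 0.155
t 37.03 p [575.9  -2.5 300.3] jaw -80.55 tilt [ 0.0036 -0.0007] open 0.155 F [ 0.2  0.4 -4.3]
d tool now mm [ 0.2  0.7 10.3] | in target frame [ 0.2  0.7 10.3] | rot deg [-0.2  -0.07 -0.02] q [-0.18  0.18  1.91 -0.    1.05  1.23]
```

View pics/w21.png

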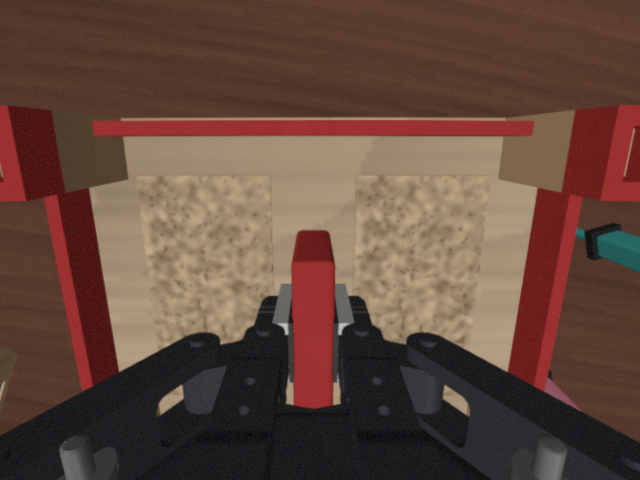

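View pics/s21.png

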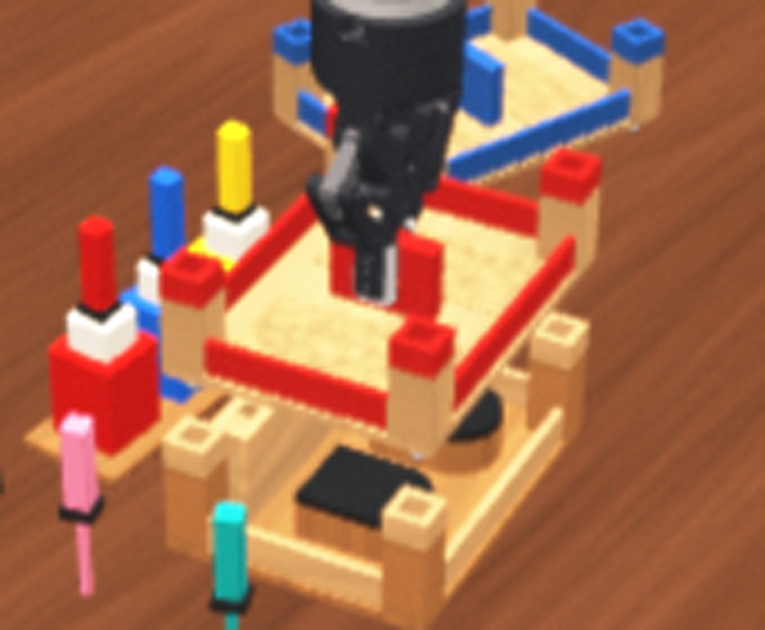

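```bash
python3 -m jog '[{"grip":1,"x":0,"y":0.3,"z":8,"rx":0,"ry":0,"rz":0},{"grip":1,"x":0,"y":0,"z":8,"rx":0,"ry":0,"rz":0},{"grip":1,"x":0,"y":0,"z":4,"rx":0,"ry":0,"rz":0},{"grip":1,"x":0,"y":0,"z":0,"rx":0,"ry":0,"rz":0},{"grip":1,"x":0,"y":0,"z":0,"rx":0,"ry":0,"rz":0},{"grip":1,"x":0,"y":0,"z":0,"rx":0,"ry":0,"rz":0}]' 80
python3 - <<'E'
from h import *
st(); go(.5753,-.0028,np.radians(-80.53),z=.2576)
c=read_camera("scene"); crop(c,230,160,170,140,4.5,"pics/s22.png")
E
```

```text
time: 37.63
eef_pos: [0.575, -0.0022, 0.2781]
tcp_rot: [0.763, -0.646, -0.0, 0.0]
contact_force: [-0.1, -0.2, -3.3]
opening: 0.151
t 37.63 p [575.   -2.2 278.1] jaw -80.52 tilt [-0.0002  0.0001] open 0.151 F [-0.1 -0.2 -3.3]
d tool now mm [ 0.6 -0.2 20.5] | in target frame [ 0.6 -0.1 20.5] | rot deg [0.01 0.   0.01] q [-0.18  0.21  1.92  0.    1.01  1.23]
```

View pics/s22.png

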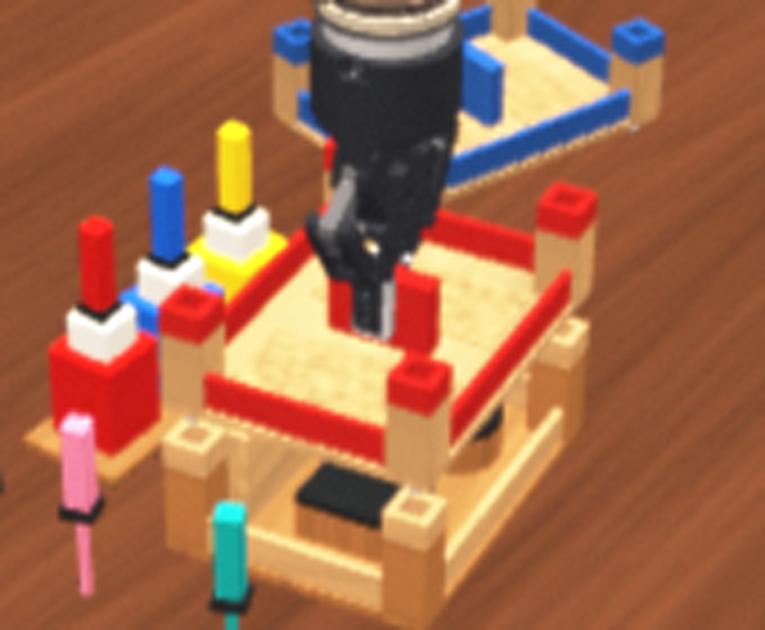

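```bash
python3 -m jog '[{"grip":1,"x":0.5,"y":0,"z":4,"rx":0,"ry":0,"rz":0},{"grip":1,"x":0,"y":0,"z":4,"rx":0,"ry":0,"rz":0},{"grip":1,"x":0,"y":0,"z":4,"rx":0,"ry":0,"rz":0},{"grip":1,"x":0,"y":0,"z":0,"rx":0,"ry":0,"rz":0},{"grip":1,"x":0,"y":0,"z":0,"rx":0,"ry":0,"rz":0},{"grip":1,"x":0,"y":0,"z":0,"rx":0,"ry":0,"rz":0}]' 80
python3 - <<'E'
from h import *
st(); go(.5753,-.0028,np.radians(-80.53),z=.2576)
E
```

```text
time: 38.18
eef_pos: [0.5751, -0.0027, 0.2662]
tcp_rot: [0.763, -0.646, -0.0, 0.0]
contact_force: [-0.2, -0.1, -3.5]
opening: 0.152
t 38.18 p [575.1  -2.7 266.2] jaw -80.53 tilt [-0.0001  0.    ] open 0.152 F [-0.2 -0.1 -3.5]
d tool now mm [ 0.1 -0.2  8.6] | in target frame [ 0.1 -0.2  8.6] | rot deg [0. 0. 0.] q [-0.18  0.22  1.93  0.    0.99  1.22]
```

```bash
python3 -m jog '[{"grip":1,"x":0,"y":0,"z":3,"rx":0,"ry":0,"rz":0},{"grip":1,"x":0,"y":0,"z":3,"rx":0,"ry":0,"rz":0},{"grip":1,"x":0,"y":0,"z":2,"rx":0,"ry":0,"rz":0},{"grip":1,"x":0,"y":0,"z":1.5,"rx":0,"ry":0,"rz":0},{"grip":1,"x":0,"y":0,"z":0,"rx":0,"ry":0,"rz":0},{"grip":1,"x":0,"y":0,"z":0,"rx":0,"ry":0,"rz":0},{"grip":1,"x":0,"y":0,"z":0,"rx":0,"ry":0,"rz":0}]' 80
python3 - <<'E'
from h import *
st(); go(.5753,-.0028,np.radians(-80.53),z=.2576)
c=read_camera("scene"); crop(c,230,160,170,140,4.5,"pics/s23.png")
E
```

```text
time: 38.77
eef_pos: [0.5752, -0.0027, 0.2578]
tcp_rot: [0.763, -0.646, -0.0, 0.0]
contact_force: [-4.6, -0.2, 5.5]
opening: 0.15
t 38.77 p [575.2  -2.7 257.8] jaw -80.51 tilt [-0.0004 -0.0001] open 0.150 F [-4.6 -0.2  5.5]
d tool now mm [ 0.1 -0.1  0.2] | in target frame [ 0.1 -0.1  0.2] | rot deg [0.02 0.   0.02] q [-0.18  0.24  1.93 -0.    0.98  1.22]
```

View pics/s23.png

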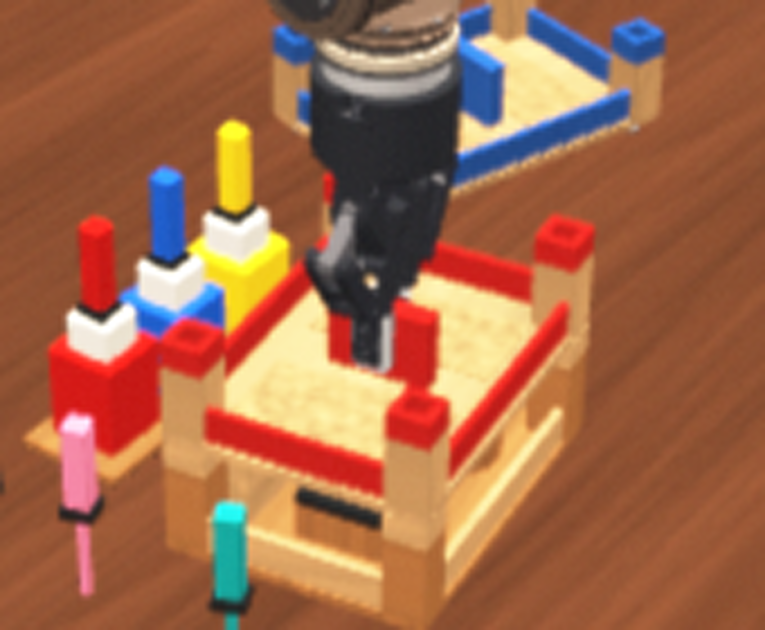

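```bash
python3 -m jog '[{"grip":0.5,"x":0,"y":0,"z":-1,"rx":0,"ry":0,"rz":0},{"grip":0.5,"x":0,"y":0,"z":0,"rx":0,"ry":0,"rz":0},{"grip":0.5,"x":0,"y":0,"z":0,"rx":0,"ry":0,"rz":0},{"grip":0.5,"x":0,"y":0,"z":-15,"rx":0,"ry":0,"rz":0},{"grip":0.5,"x":0,"y":0,"z":-35,"rx":0,"ry":0,"rz":0},{"grip":0,"x":0,"y":0,"z":-40,"rx":0,"ry":0,"rz":0},{"grip":0,"x":0,"y":0,"z":-40,"rx":0,"ry":0,"rz":0},{"grip":0,"x":0,"y":0,"z":-20,"rx":0,"ry":0,"rz":0}]' 80
python3 - <<'E'
from h import *
st()
c=read_camera("wrist"); cv2.imwrite("pics/w24.png",c["frame"][:,:,::-1])
c=read_camera("top"); crop(c,145,275,100,85,7,"pics/t24.png")
E
```

```text
time: 39.48
eef_pos: [0.5759, -0.0028, 0.4138]
tcp_rot: [0.763, -0.646, 0.004, -0.002]
contact_force: [0.7, -0.6, 0.4]
opening: 0.9
t 39.48 p [575.9  -2.8 413.8] jaw -80.52 tilt [ 0.0091 -0.0016] open 0.900 F [ 0.7 -0.6  0.4]
```

View pics/w24.png

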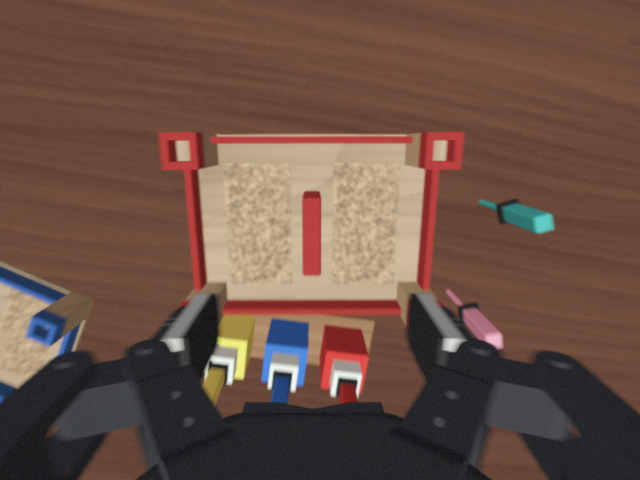

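View pics/t24.png

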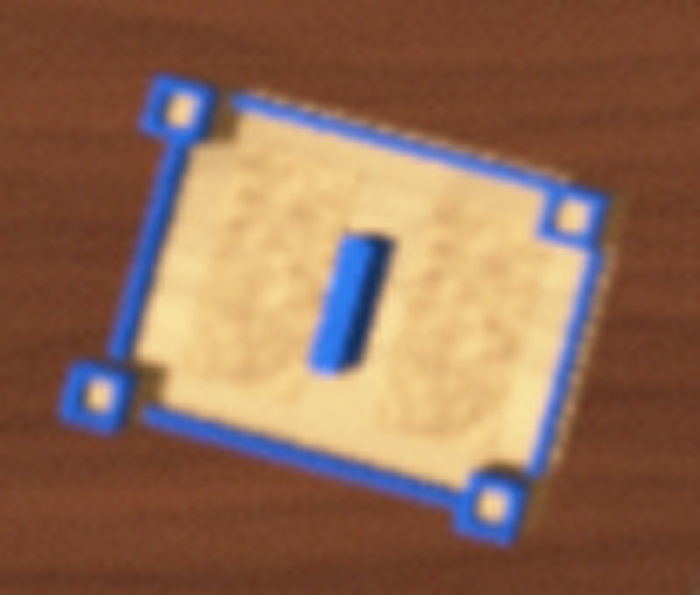

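Run:
```python
from h import *
st(); go(.3968,.3313,np.radians(-106.32),z=.36)
```

```text
t 39.58 p [576.2  -2.9 414.2] jaw -80.52 tilt [ 0.0121 -0.0022] open 0.999 F [-0.  -0.8  0. ]
d tool now mm [-359.4  122.5   51.3] | in target frame [-270.3  266.1   54.2] | rot deg [-0.71 -0.08 25.8 ] q [-0.18  0.06  1.82  0.    1.25  1.22]
```

```bash
python3 -m jog '[{"grip":0,"x":0,"y":0,"z":0,"rx":0,"ry":0,"rz":6.45},{"grip":0,"x":0,"y":0,"z":0,"rx":0,"ry":0,"rz":6.45},{"grip":0,"x":0,"y":0,"z":0,"rx":0,"ry":0,"rz":6.45},{"grip":0,"x":0,"y":0,"z":0,"rx":0,"ry":0,"rz":6.45},{"grip":0,"x":-18,"y":18,"z":0,"rx":0,"ry":0,"rz":0},{"grip":0,"x":-24,"y":23.5,"z":0,"rx":0,"ry":0,"rz":0},{"grip":0,"x":-24,"y":23.5,"z":0,"rx":0,"ry":0,"rz":0},{"grip":0,"x":-24,"y":23.5,"z":0,"rx":0,"ry":0,"rz":0}]' 80
python3 -m jog '[{"grip":0,"x":-24,"y":23.5,"z":0,"rx":0,"ry":0,"rz":0},{"grip":0,"x":-24,"y":23.5,"z":0,"rx":0,"ry":0,"rz":0},{"grip":0,"x":-24,"y":23.5,"z":0,"rx":0,"ry":0,"rz":0},{"grip":0,"x":-24,"y":23.5,"z":0,"rx":0,"ry":0,"rz":0},{"grip":0,"x":-24,"y":23.5,"z":10,"rx":0,"ry":0,"rz":0},{"grip":0,"x":-24,"y":23.5,"z":20,"rx":0,"ry":0,"rz":0},{"grip":0,"x":-22,"y":22,"z":20,"rx":0,"ry":0,"rz":0},{"grip":0,"x":-14,"y":14,"z":10,"rx":0,"ry":0,"rz":0}]' 80
python3 -m jog '[{"grip":0,"x":0,"y":0,"z":0,"rx":0,"ry":0,"rz":0},{"grip":0,"x":0,"y":0,"z":0,"rx":0,"ry":0,"rz":0},{"grip":0,"x":0,"y":0,"z":0,"rx":0,"ry":0,"rz":0},{"grip":0,"x":0,"y":0,"z":0,"rx":0,"ry":0,"rz":0}]' 80
python3 - <<'E'
from h import *
st(); go(.3968,.3313,np.radians(-106.32),z=.36)
c=read_camera("wrist"); cv2.imwrite("pics/w25.png",c["frame"][:,:,::-1])
E
```

```text
time: 40.25
eef_pos: [0.5146, 0.1093, 0.4058]
tcp_rot: [-0.599, 0.801, 0.001, -0.001]
contact_force: [0.7, -0.2, -0.7]
opening: 1.002
time: 40.92
eef_pos: [0.3937, 0.3325, 0.3437]
tcp_rot: [-0.6, 0.8, 0.001, -0.003]
contact_force: [-0.2, -0.3, 0.4]
opening: 0.999
time: 41.25
eef_pos: [0.397, 0.3304, 0.3483]
tcp_rot: [-0.599, 0.801, -0.0, 0.001]
contact_force: [-0.1, 0.0, 0.5]
opening: 1.0
t 41.25 p [397.  330.4 348.3] jaw -106.40 tilt [0.0014 0.0004] open 1.000 F [-0.1  0.   0.5]
d tool now mm [ -0.8   0.4 -11.7] | in target frame [ -0.8   0.5 -11.7] | rot deg [-0.07  0.04 -0.08] q [ 0.5  -0.01  2.01 -0.    1.14  2.35]
```

View pics/w25.png

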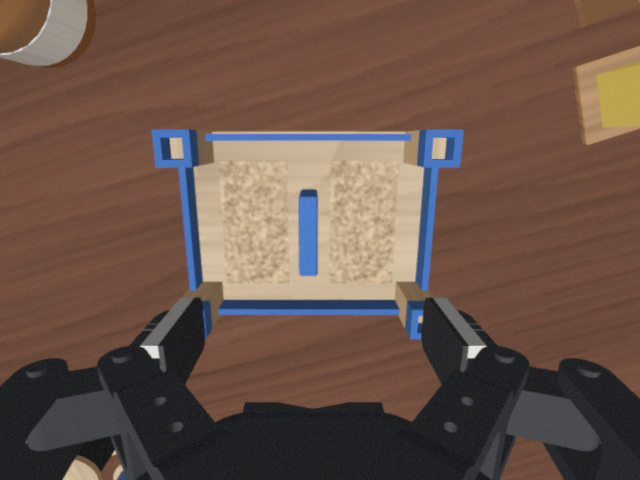

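Run:
```python
from h import *
c=read_camera("wrist"); crop(c,140,115,90,70,5,"pics/w25a.png"); crop(c,400,115,90,70,5,"pics/w25b.png"); crop(c,285,175,60,120,5,"pics/w25c.png")
```

```text
(no output)
```

View pics/w25a.png

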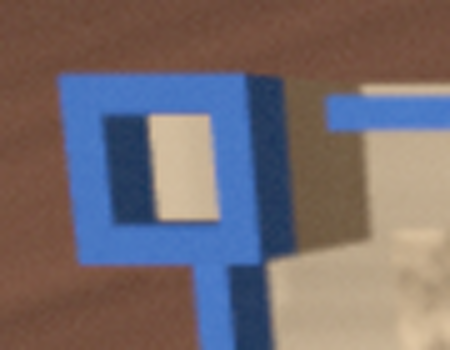

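View pics/w25b.png

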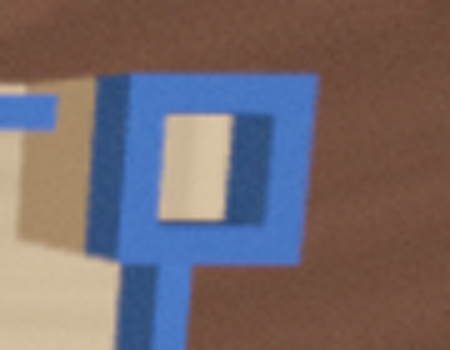

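View pics/w25c.png

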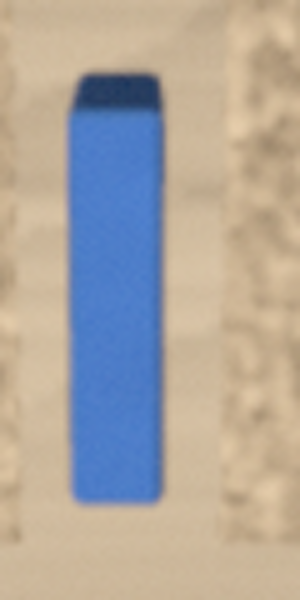

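Run:
```python
from h import *
c=read_camera("wrist"); s=get_state(); T=Rn.from_quat(s["tcp_rot"]).as_matrix()
b=(T@np.array([.00045,-.00065,0]))[:2]
q=lambda off,u,v,z: pt(c,off[0]+(u+.5)/5-.5,off[1]+(v+.5)/5-.5,z)
w=[q((140,115),161,169,.074),q((400,115),217.5,168,.074)]
t,y,r=fit2(np.array([(63,88),(63,-88)])/1000,w); print((t-b)*1e3,np.degrees(y),r)
h=q((285,175),117,306,.062)[:2]-b; print("handle",h*1e3)
m=(h+t-b)/2
st();go(m[0],m[1],y-np.pi/2,z=.199)
```

```text
[396.45280266 334.46586031] -16.407242151096696 [[ 0.03472053  0.11791522]
 [-0.03472053 -0.11791522]]
handle [397.60113233 334.12627552]
t 41.40 p [396.9 330.3 348.5] jaw -106.42 tilt [0.0015 0.0007] open 0.995 F [ 0.4 -0.5  0.1]
d tool now mm [ -3.7   1.2 149.5] | in target frame [ -3.8   1.  149.5] | rot deg [-0.07  0.06 -0.01] q [ 0.5  -0.01  2.01 -0.    1.14  2.35]
```

```bash
python3 -m jog '[{"grip":0.2,"x":-3.7,"y":1,"z":38,"rx":0,"ry":0,"rz":0},{"grip":0.4,"x":0,"y":0,"z":38,"rx":0,"ry":0,"rz":0},{"grip":0.4,"x":0,"y":0,"z":38,"rx":0,"ry":0,"rz":0},{"grip":0.4,"x":0,"y":0,"z":20,"rx":0,"ry":0,"rz":0},{"grip":0.4,"x":0,"y":0,"z":10,"rx":0,"ry":0,"rz":0},{"grip":0.4,"x":0,"y":0,"z":0,"rx":0,"ry":0,"rz":0},{"grip":0.4,"x":0,"y":0,"z":0,"rx":0,"ry":0,"rz":0},{"grip":0.4,"x":0,"y":0,"z":0,"rx":0,"ry":0,"rz":0}]' 80
python3 - <<'E'
from h import *
st(); go(.397,.3343,np.radians(-106.4),z=.199)
E
```

```text
time: 42.07
eef_pos: [0.3975, 0.3353, 0.2059]
tcp_rot: [-0.599, 0.8, -0.0, 0.002]
contact_force: [0.1, 0.5, 0.2]
opening: 0.601
t 42.07 p [397.5 335.3 205.9] jaw -106.34 tilt [0.0037 0.002 ] open 0.601 F [0.1 0.5 0.2]
d tool now mm [1.1 0.2 6.9] | in target frame [1.1 0.2 6.9] | rot deg [-0.17  0.17  0.06] q [ 0.51  0.21  2.08 -0.    0.85  2.36]
```

```bash
python3 -m jog '[{"grip":0.4,"x":0.5,"y":0,"z":5,"rx":0,"ry":0,"rz":0},{"grip":0.4,"x":0,"y":0,"z":0,"rx":0,"ry":0,"rz":0},{"grip":0.4,"x":0,"y":0,"z":0,"rx":0,"ry":0,"rz":0},{"grip":1,"x":0,"y":0,"z":0,"rx":0,"ry":0,"rz":0},{"grip":1,"x":0,"y":0,"z":0,"rx":0,"ry":0,"rz":0},{"grip":1,"x":0,"y":0,"z":0,"rx":0,"ry":0,"rz":0},{"grip":1,"x":0,"y":0,"z":0,"rx":0,"ry":0,"rz":0},{"grip":1,"x":0,"y":0,"z":0,"rx":0,"ry":0,"rz":0}]' 80
python3 - <<'E'
from h import *
st(); go(.397,.3343,np.radians(-106.4),z=.199)
E
```

```text
time: 42.73
eef_pos: [0.3962, 0.3344, 0.199]
tcp_rot: [-0.6, 0.8, -0.0, -0.0]
contact_force: [-1.0, -1.6, 3.3]
opening: 0.155
t 42.73 p [396.2 334.4 199. ] jaw -106.31 tilt [-0.0001 -0.0003] open 0.155 F [-1.  -1.6  3.3]
d tool now mm [-0.2 -0.8  0. ] | in target frame [-0.2 -0.8  0. ] | rot deg [-0.   -0.02  0.09] q [ 0.51  0.22  2.08 -0.    0.84  2.36]
```

```bash
python3 -m jog '[{"grip":1,"x":0,"y":0,"z":-10,"rx":0,"ry":0,"rz":0},{"grip":1,"x":0,"y":0,"z":-20,"rx":0,"ry":0,"rz":0},{"grip":1,"x":0,"y":0,"z":-30,"rx":0,"ry":0,"rz":0},{"grip":1,"x":0,"y":0,"z":-35,"rx":0,"ry":0,"rz":0},{"grip":1,"x":0,"y":0,"z":-35,"rx":0,"ry":0,"rz":-3},{"grip":1,"x":0,"y":0,"z":-35,"rx":0,"ry":0,"rz":-5},{"grip":1,"x":0,"y":0,"z":-20,"rx":0,"ry":0,"rz":-6},{"grip":1,"x":0,"y":0,"z":0,"rx":0,"ry":0,"rz":-6}]' 80
python3 -m jog '[{"grip":1,"x":0,"y":0,"z":0,"rx":0,"ry":0,"rz":-4},{"grip":1,"x":0,"y":0,"z":0,"rx":0,"ry":0,"rz":-1.8},{"grip":1,"x":0,"y":0,"z":0,"rx":0,"ry":0,"rz":0}]' 80
python3 - <<'E'
from h import *
st(); go(.575,-.0028,np.radians(-80.53),z=.385)
c=read_camera("wrist"); cv2.imwrite("pics/w26.png",c["frame"][:,:,::-1])
E
```

```text
time: 43.4
eef_pos: [0.3968, 0.3349, 0.3904]
tcp_rot: [0.731, -0.682, 0.002, -0.005]
contact_force: [0.3, 0.4, -2.0]
opening: 0.152
time: 43.65
eef_pos: [0.3956, 0.3342, 0.3834]
tcp_rot: [0.763, -0.646, -0.0, 0.0]
contact_force: [-0.8, 0.1, -2.2]
opening: 0.154
t 43.65 p [395.6 334.2 383.4] jaw -80.49 tilt [-0.001  -0.0004] open 0.154 F [-0.8  0.1 -2.2]
d tool now mm [ 362.  -121.3   -1.6] | in target frame [ 361.9 -121.5   -1.6] | rot deg [ 0.06 -0.01  0.04] q [ 0.51 -0.04  1.98  0.    1.21  1.91]
```

View pics/w26.png

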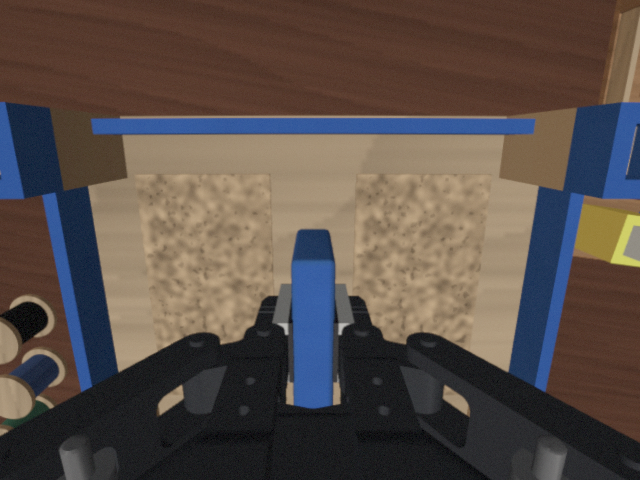

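```bash
python3 -m jog '[{"grip":1,"x":10,"y":-3.4,"z":0,"rx":0,"ry":0,"rz":0},{"grip":1,"x":20,"y":-6.7,"z":0,"rx":0,"ry":0,"rz":0},{"grip":1,"x":32,"y":-10.7,"z":0,"rx":0,"ry":0,"rz":0},{"grip":1,"x":36,"y":-12.1,"z":0,"rx":0,"ry":0,"rz":0},{"grip":1,"x":36,"y":-12.1,"z":0,"rx":0,"ry":0,"rz":0},{"grip":1,"x":36,"y":-12.1,"z":0,"rx":0,"ry":0,"rz":0},{"grip":1,"x":36,"y":-12.1,"z":0,"rx":0,"ry":0,"rz":0},{"grip":1,"x":36,"y":-12.1,"z":0,"rx":0,"ry":0,"rz":0}]' 80
python3 -m jog '[{"grip":1,"x":36,"y":-12.1,"z":0,"rx":0,"ry":0,"rz":0},{"grip":1,"x":34,"y":-11.4,"z":0,"rx":0,"ry":0,"rz":0},{"grip":1,"x":26,"y":-8.7,"z":0,"rx":0,"ry":0,"rz":0},{"grip":1,"x":16,"y":-5,"z":0,"rx":0,"ry":0,"rz":0},{"grip":1,"x":8,"y":-2.5,"z":0,"rx":0,"ry":0,"rz":0},{"grip":1,"x":0,"y":0,"z":0,"rx":0,"ry":0,"rz":0},{"grip":1,"x":0,"y":0,"z":0,"rx":0,"ry":0,"rz":0},{"grip":1,"x":0,"y":0,"z":0,"rx":0,"ry":0,"rz":0}]' 80
python3 - <<'E'
from h import *
st(); go(.5746,-.0028,np.radians(-80.53),z=.345)
E
```

```text
time: 44.37
eef_pos: [0.5166, 0.1066, 0.3836]
tcp_rot: [0.763, -0.647, -0.0, 0.0]
contact_force: [-0.0, 0.4, -3.2]
opening: 0.153
time: 45.03
eef_pos: [0.5745, -0.0015, 0.3835]
tcp_rot: [0.764, -0.646, -0.001, 0.0]
contact_force: [0.1, 0.6, -3.0]
opening: 0.153
t 45.03 p [574.5  -1.5 383.5] jaw -80.44 tilt [-0.001   0.0007] open 0.153 F [ 0.1  0.6 -3. ]
d tool now mm [ 1.3  0.1 38.5] | in target frame [ 1.3  0.1 38.5] | rot deg [0.05 0.05 0.09] q [-0.18  0.09  1.85  0.    1.21  1.22]
```

```bash
python3 -m jog '[{"grip":1,"x":0.8,"y":0,"z":15,"rx":0,"ry":0,"rz":0},{"grip":1,"x":0,"y":0,"z":15,"rx":0,"ry":0,"rz":0},{"grip":1,"x":0,"y":0,"z":8,"rx":0,"ry":0,"rz":0},{"grip":1,"x":0,"y":0,"z":4,"rx":0,"ry":0,"rz":0},{"grip":1,"x":0,"y":0,"z":0,"rx":0,"ry":0,"rz":0},{"grip":1,"x":0,"y":0,"z":0,"rx":0,"ry":0,"rz":0},{"grip":1,"x":0,"y":0,"z":0,"rx":0,"ry":0,"rz":0},{"grip":1,"x":0,"y":0,"z":0,"rx":0,"ry":0,"rz":0}]' 80
python3 - <<'E'
from h import *
st(); go(.5746,-.0028,np.radians(-80.53),z=.319)
c=read_camera("scene"); crop(c,230,130,170,140,4.5,"pics/s27.png")
E
```

```text
time: 45.7
eef_pos: [0.5755, -0.0035, 0.3429]
tcp_rot: [0.763, -0.646, 0.001, -0.001]
contact_force: [-0.1, -0.5, -2.4]
opening: 0.157
t 45.70 p [575.5  -3.5 342.9] jaw -80.51 tilt [ 0.002  -0.0003] open 0.157 F [-0.1 -0.5 -2.4]
d tool now mm [-0.8  0.8 23.9] | in target frame [-0.8  0.8 23.9] | rot deg [-0.11 -0.04  0.02] q [-0.18  0.13  1.88  0.    1.13  1.22]
```

View pics/s27.png

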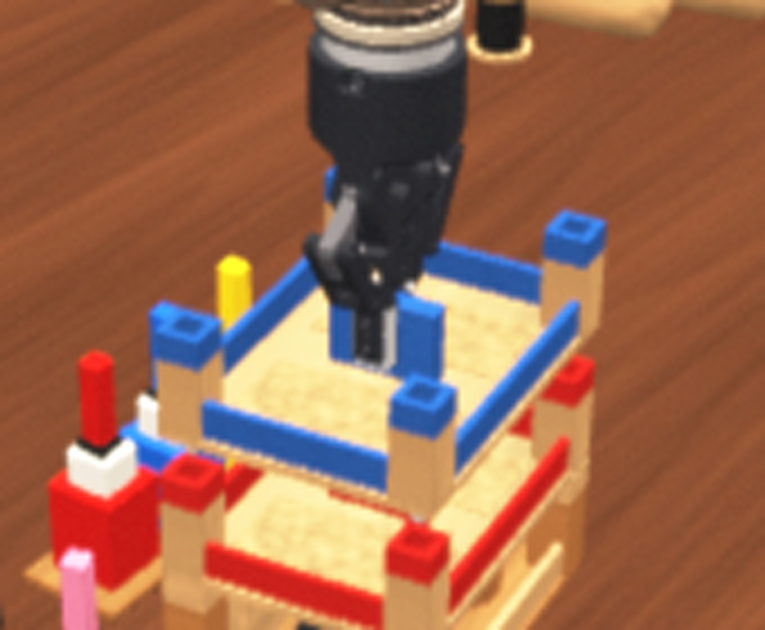

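```bash
python3 -m jog '[{"grip":1,"x":-0.4,"y":0.4,"z":4,"rx":0,"ry":0,"rz":0},{"grip":1,"x":0,"y":0,"z":3,"rx":0,"ry":0,"rz":0},{"grip":1,"x":0,"y":0,"z":0,"rx":0,"ry":0,"rz":0},{"grip":1,"x":0,"y":0,"z":0,"rx":0,"ry":0,"rz":0},{"grip":1,"x":0,"y":0,"z":0,"rx":0,"ry":0,"rz":0},{"grip":1,"x":0,"y":0,"z":0,"rx":0,"ry":0,"rz":0}]' 80
python3 - <<'E'
from h import *
st(); go(.5746,-.0028,np.radians(-80.53),z=.319)
c=read_camera("scene"); crop(c,255,190,115,90,6.5,"pics/s28.png")
E
```

```text
time: 46.25
eef_pos: [0.5748, -0.0033, 0.3348]
tcp_rot: [0.763, -0.646, 0.0, -0.0]
contact_force: [-0.5, 0.0, -3.3]
opening: 0.154
t 46.25 p [574.8  -3.3 334.8] jaw -80.53 tilt [ 0.0001 -0.    ] open 0.154 F [-0.5  0.  -3.3]
d tool now mm [-0.5  0.1 15.8] | in target frame [-0.5  0.1 15.8] | rot deg [-0.01 -0.    0.  ] q [-0.18  0.14  1.89  0.    1.12  1.22]
```

View pics/s28.png

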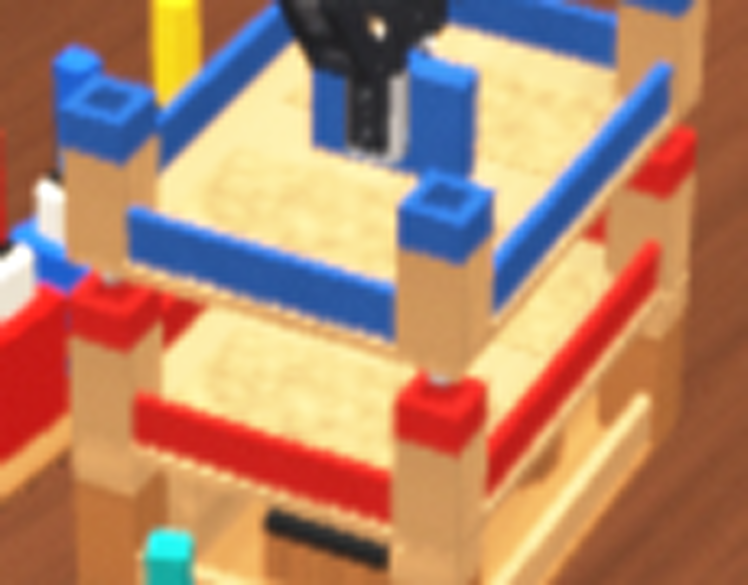

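Pins sit centred over the sockets. Continue down.

```bash
python3 -m jog '[{"grip":1,"x":-0.4,"y":0,"z":4,"rx":0,"ry":0,"rz":0},{"grip":1,"x":0,"y":0,"z":4,"rx":0,"ry":0,"rz":0},{"grip":1,"x":0,"y":0,"z":0,"rx":0,"ry":0,"rz":0},{"grip":1,"x":0,"y":0,"z":0,"rx":0,"ry":0,"rz":0},{"grip":1,"x":0,"y":0,"z":0,"rx":0,"ry":0,"rz":0}]' 80
python3 - <<'E'
from h import *
st(); go(.5746,-.0028,np.radians(-80.53),z=.319)
E
```

```text
time: 46.72
eef_pos: [0.5746, -0.0028, 0.3265]
tcp_rot: [0.763, -0.646, -0.0, 0.0]
contact_force: [0.2, 0.3, -3.5]
opening: 0.153
t 46.72 p [574.6  -2.8 326.5] jaw -80.53 tilt [-0.0004  0.0001] open 0.153 F [ 0.2  0.3 -3.5]
d tool now mm [-0.   0.   7.5] | in target frame [-0.   0.   7.5] | rot deg [0.02 0.01 0.  ] q [-0.18  0.14  1.89  0.    1.1   1.22]
```

```bash
python3 -m jog '[{"grip":1,"x":0,"y":0,"z":3,"rx":0,"ry":0,"rz":0},{"grip":1,"x":0,"y":0,"z":3,"rx":0,"ry":0,"rz":0},{"grip":1,"x":0,"y":0,"z":2,"rx":0,"ry":0,"rz":0},{"grip":1,"x":0,"y":0,"z":0.7,"rx":0,"ry":0,"rz":0},{"grip":1,"x":0,"y":0,"z":0,"rx":0,"ry":0,"rz":0},{"grip":1,"x":0,"y":0,"z":0,"rx":0,"ry":0,"rz":0},{"grip":1,"x":0,"y":0,"z":0,"rx":0,"ry":0,"rz":0}]' 80
python3 - <<'E'
from h import *
st(); go(.5746,-.0028,np.radians(-80.53),z=.319)
c=read_camera("scene"); crop(c,230,130,170,140,4.5,"pics/s29.png")
E
```

```text
time: 47.3
eef_pos: [0.5748, -0.0028, 0.3193]
tcp_rot: [0.763, -0.646, 0.0, -0.0]
contact_force: [-2.9, 1.3, 6.0]
opening: 0.153
t 47.30 p [574.8  -2.8 319.3] jaw -80.52 tilt [ 0.0003 -0.0002] open 0.153 F [-2.9  1.3  6. ]
d tool now mm [-0.1  0.2  0.3] | in target frame [-0.1  0.2  0.3] | rot deg [-0.01 -0.01  0.01] q [-0.18  0.15  1.9  -0.    1.09  1.22]
```

View pics/s29.png

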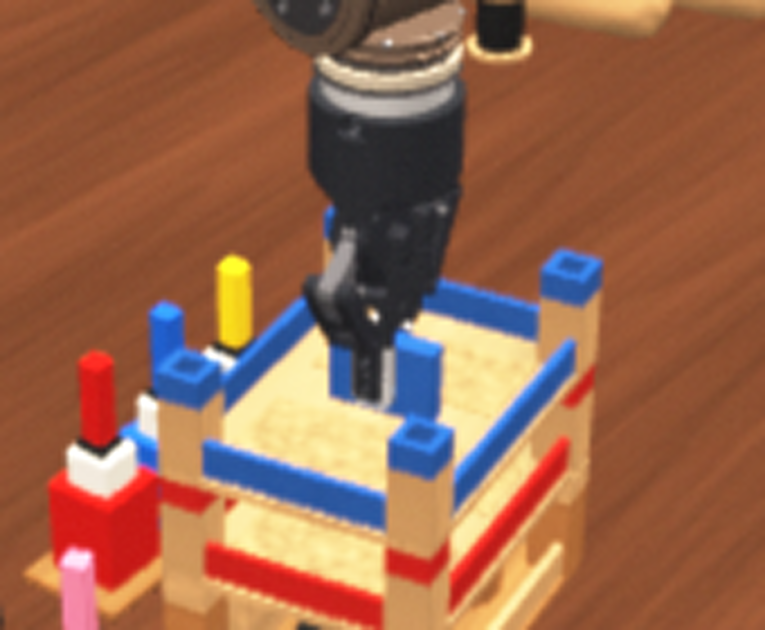

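Blue seated (contact at the predicted height). Release and rise.

```bash
python3 -m jog '[{"grip":0.5,"x":0,"y":0,"z":-1,"rx":0,"ry":0,"rz":0},{"grip":0.5,"x":0,"y":0,"z":0,"rx":0,"ry":0,"rz":0},{"grip":0.5,"x":0,"y":0,"z":0,"rx":0,"ry":0,"rz":0},{"grip":0.5,"x":0,"y":0,"z":-15,"rx":0,"ry":0,"rz":0},{"grip":0.5,"x":0,"y":0,"z":-35,"rx":0,"ry":0,"rz":0},{"grip":0.5,"x":0,"y":0,"z":-40,"rx":0,"ry":0,"rz":0},{"grip":0.5,"x":0,"y":0,"z":-20,"rx":0,"ry":0,"rz":0},{"grip":0.5,"x":0,"y":0,"z":0,"rx":0,"ry":0,"rz":0}]' 80
python3 -m jog '[{"grip":0.5,"x":0,"y":0,"z":0,"rx":0,"ry":0,"rz":0},{"grip":0.5,"x":0,"y":0,"z":0,"rx":0,"ry":0,"rz":0},{"grip":0.5,"x":0,"y":0,"z":0,"rx":0,"ry":0,"rz":0},{"grip":0.5,"x":0,"y":0,"z":0,"rx":0,"ry":0,"rz":0}]' 80
python3 - <<'E'
from h import *
st()
c=read_camera("wrist"); cv2.imwrite("pics/w30.png",c["frame"][:,:,::-1])
c=read_camera("scene"); cv2.imwrite("pics/s30f.png",c["frame"][:,:,::-1]); crop(c,230,150,170,140,4.5,"pics/s30.png")
E
```

```text
time: 48.02
eef_pos: [0.5757, -0.003, 0.4361]
tcp_rot: [0.763, -0.646, 0.005, -0.003]
contact_force: [-0.9, 0.1, -0.2]
opening: 0.5
time: 48.35
eef_pos: [0.5744, -0.0028, 0.4267]
tcp_rot: [0.763, -0.646, -0.002, 0.001]
contact_force: [0.0, -0.7, -0.4]
opening: 0.502
t 48.35 p [574.4  -2.8 426.7] jaw -80.53 tilt [-0.0038  0.0007] open 0.502 F [ 0.  -0.7 -0.4]
```

View pics/w30.png

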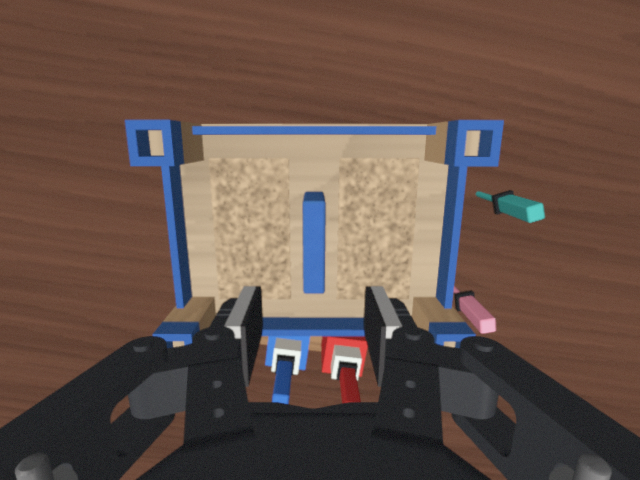

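View pics/s30.png

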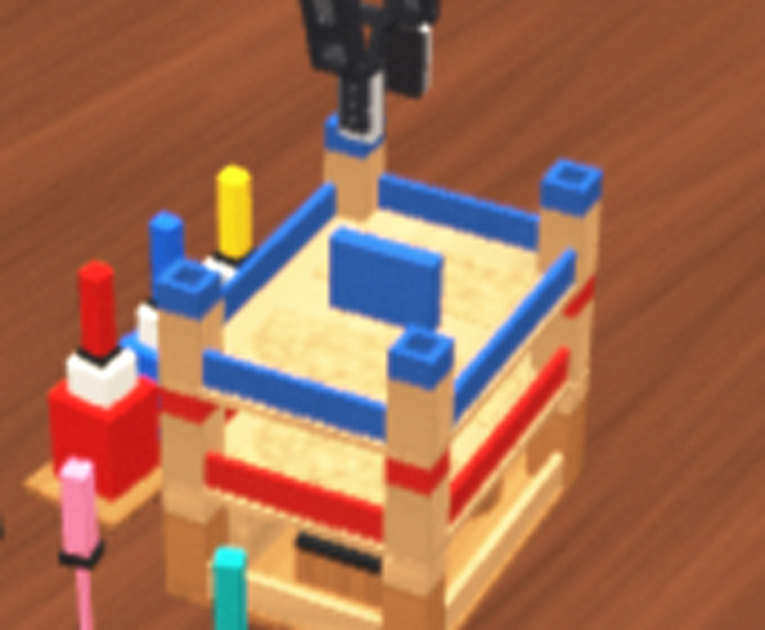

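View pics/s30f.png

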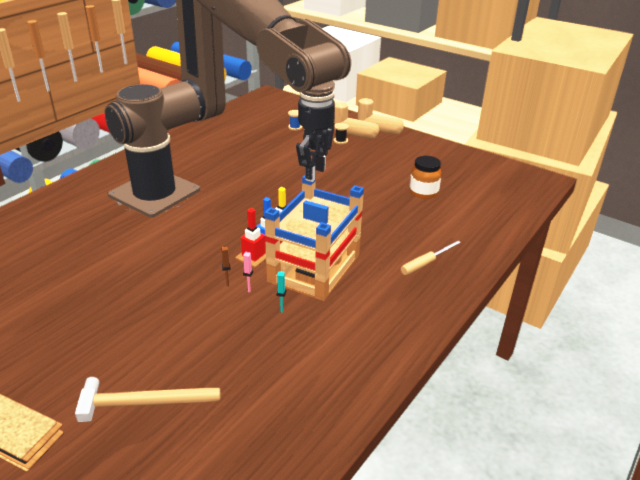

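All parts are stacked flush and the bystanders have not moved. Handing in.

```bash
python3 -c "
from plant import sign_off
print(sign_off())"
```

```text
the job is handed in; nothing more can be done
None
```

The edge-dyeing kit is put away and the job is handed in at about 48 s of the 210 s allowed. No verdict came back.

- **Daubers:** All three were present. Each was pushed down into the bottle of its own colour, and contact came at the expected height with the collar on the neck.
- **Heel blocks:** Both lie flat side by side on the base tray's free floor. I checked the heights against the floor and saw them in the wrist picture.
- **Red tray:** It had been knocked about 15 mm aside during the run, so I measured it again before gripping. The pins went in with no side contact. It seated 0.2 mm from the expected height.
- **Blue tray:** It went on the red tray afterwards and seated 0.3 mm from the expected height.
- **Final pictures:** The stack is flush at the corner posts in view. The glue jar, hammer, awl and look-alike daubers show no movement, and the gripper is clear above the stack.

The top and wrist cameras disagreed by up to 3 mm. I corrected for this by taking wrist views at two angles, and every fit went home on the first try. No check failed.

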